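# Open and refill a screw-top spool magazine

### The arm

A 6-joint arm with a two-finger parallel gripper is mounted at the origin on a cart in front of the work surface, level with it; the furniture and walls round the work are solid. World frame = base frame: x ahead of the robot, y to its left, z up, the work surface at z = 0. Lengths are in m, angles in degrees, forces in N, time in s.
With the tool pointing down it reaches from about 0.25 to 0.8 m from the base axis. Payload 8.5 kg.
Tool frame: the origin (TCP) lies at the very end of the fingers, on their centre line; the grasp point (between the pads) lies 19 mm behind it; z points along the fingers, x is the direction in which the jaws open and shut, and the axes are right-handed (so a half turn about z gives the same grasp; the last joint's range is limited). The gripper opens to 85 mm and grips with 20 to 120 N. Pads are 22 mm wide; open, the fingers measure 114 mm over their backs; the gripper's body (76 mm by 85 mm) begins 54 mm behind the grasp point. The pads swing forward as they close: fully open they stand 13 mm farther back than shut.
Start: joints at [68.297, 13.648, -0.773, 75.585, 0, 90], TCP at [0.194, 0.488, 0.231] pointing down, gripper open.
Joint ranges: [-152.45, 152.45], [-59.26, 108.67], [-65.41, 83.53], [-104.44, 129.93], [-82.83, 76.93], [-180, 180]. Speed limits (degrees/s): [127.2, 127.2, 159.86, 180, 180, 180].

### API

Orientations are given as a 3x3 rotation matrix whose columns are the frame's x, y, z axes.
In Python, from workcell import monitor, imaging, job gives the robot as it stands.
- The arm moves only by the tool arm_command, never from a script. Its argument "rows" is text: rows parted by semicolons, each of 7 numbers parted by spaces: the shift along the tool's x, y, z in mm, then the turn, a rotation vector about the tool's x, y, z in rad, then the opening in per cent of the stroke, from 0 (shut) to 100 (fully open). A call has 1 to 12 rows; each row shifts and turns the commanded pose from where the row before left it, along the tool's axes as they then stand; what a row does not reach is not made up. A row lasts 1/10 s, in which the tool goes at most 50 mm and 8.59 degrees, less where a joint would pass 70% of its speed; a pose out of reach is approached as far as the arm can. A call is refused whole if a number of a shift passes 50 or a number of a turn 0.15, either way. A call with a gripper value outside its range is refused whole. The fingers move at their own pace and stop on an object; "force" is the grip in N (left out, the last holds). Time passes only in rows, so rows that do not move let the fingers close. It gives the time, the measured TCP pose, the force and the opening at its end, in the units of the state.
- monitor.observe(): the state, without advancing time (a new reading comes with each control period).
- imaging.grab_frame(name): name is "scene" or "top"; returns a dict with "color" (384x512x3 uint8, red, green, blue), "fx", "fy", "cx", "cy" (pixels), "R" (3x3) and "t" (3): a world point X has camera coordinates R X + t. Camera axes: x right, y down, z forward; pixel columns grow to the right and rows downward; lengths in m; the calibration is good to about 2 mm. A picture is of the moment at which its call begins. There is no depth.
- job.finish_job(): hands the job in, once; it reports no verdict.
Trained networks look in a picture, given as the dict that the camera call returned (one of the last four; its "shot" number tells which), for a name from the list of things; names that differ only in an ending like _2 or _b are one class to them, and where a whole thing is asked for, a point or a joint stands for the part that bears it (a point fixed in the world has none). Each returns a list of dicts, best first, with "conf" (0 to 1); they miss things now and then, are a little off and sometimes report something else, mostly with a low value. They report only what shows in the picture. A call takes as long as a camera call.
- imaging.look_for(label, picture): "box" ([left, top, right, bottom] in pixels, round what is visible of it).
The state is a dict: "time": time; "q": joint angles; "dq": joint speeds; "effort": joint torques, N m; "position": TCP position; "tcp_rot": TCP orientation; "contact_force": force on the tool from outside, world axes, zero at the start; "moment": the same for the moment, N m; "finger_gap": finger opening in m.
Only numpy, scipy, OpenCV 4.12 (cv2) and the standard library are available. Lean on these libraries where they do the work, as an engineer would, in place of code of your own. Each camera call takes 0.05 s, during which the arm holds its last target. There are 200 camera calls.

### The job

Refill the clear upright spool magazine: unscrew its cap anticlockwise until the thread lets go, lift it off and stand it, knob up, on free desk away from the magazine. Then drop all the wire spools that stand on the desk into the magazine one by one, the long spool first so that it is drawn off first at the bottom, the short ones after it in any order; leave the cap off and do not disturb the other desk things.

Things in the scene. Friction and masses are not known exactly. Their poses are not given: they have to be found in the camera images.
- magazine: the spool magazine, fixed to the desk: an upright clear tube (bore 70 mm, outside 76 mm, thread outside its neck 87 mm across) on a round steel foot 130 mm across and 14 mm high; its rim is 212 mm above the desk. Origin: on the tube's axis at desk level; z up
- magazine_mouth (a point): centre of the magazine's open mouth, at the height of the rim, 212 mm above the desk; covered by the cap at the start
- magazine_floor (a point): centre of the flat floor inside the tube, 14 mm above the desk and 198 mm below the rim; spools dropped in at the mouth fall down to it and stack up. Long spool and three short ones stack to 188 mm
- cap: the loose screw cap, grey, 98 mm across and 40 mm high, with a round black knob on top, 44 mm across and 36 mm high (76 mm in all), 0.15 kg. Origin: centre of the skirt's lower edge, 176 mm above the desk when screwed home (as at the start); z up out of the knob. Right-hand thread, 10 mm rise a turn, about 1 mm of play up and down and sideways; it cannot be pulled off while the thread holds
- cap_knob (a point): centre of the cap's knob, on its axis, 58 mm above the skirt's lower edge, 18 mm above the cap's flat top. The cap turns easily and stays where it is let go; the thread lets go after 2.2 to 2.4 turns anticlockwise seen from above (about 22 mm up); lift at least 20 mm more to clear the tube
- long_spool_mid (a point): always there; the long spool stands upright at the start: copper wire wound on a black reel with two flanges, 62 mm high, 60 mm across the flanges, about 0.15 kg; it may be taken by the flanges at any yaw. The point lies on its axis, half-way up (31 mm above its underside); z along its axis, up at the start
- short_spool_1_mid (a point): one of the one to three short spools (None if absent); the short spool stands upright at the start: copper wire wound on a black reel with two flanges, 42 mm high, 60 mm across the flanges, about 0.15 kg; it may be taken by the flanges at any yaw. The point lies on its axis, half-way up (21 mm above its underside); z along its axis, up at the start
- short_spool_2_mid (a point): one of the one to three short spools (None if absent); the short spool stands upright at the start: copper wire wound on a black reel with two flanges, 42 mm high, 60 mm across the flanges, about 0.15 kg; it may be taken by the flanges at any yaw. The point lies on its axis, half-way up (21 mm above its underside); z along its axis, up at the start
- short_spool_3_mid (a point): one of the one to three short spools (None if absent); the short spool stands upright at the start: copper wire wound on a black reel with two flanges, 42 mm high, 60 mm across the flanges, about 0.15 kg; it may be taken by the flanges at any yaw. The point lies on its axis, half-way up (21 mm above its underside); z along its axis, up at the start
- eraser: bystander: eraser 20x42x13 mm lying among the spools; origin at the centre of its underside
- glue_stick: bystander: glue stick standing, 26 mm across, 92 mm high; origin at the centre of its underside
- sticky_cube: bystander: block of sticky notes 78x78x44 mm; origin at the centre of its underside
- tray_black: fixed, the top one of a pile of four letter trays full of papers in front of the robot, a solid block: from x 0.23 to 0.58, y -0.21 to 0.09 and up to 0.23 m above the desk with the folder on it. Right of it stand two cartons, 0.11 m high; the desk just behind it (x 0.60 to 0.74, y -0.06 to 0.12) is bare. Origin: centre of the top tray's underside
- tape_roll: bystander: roll of brown tape lying flat, 92 mm across, 48 mm high; origin at the centre of its underside

How it is judged:
By the outcome, as a careful person would: the job done as asked, in the order asked, and still so for the second after the job is handed in, with the robot touching nothing.
Of short_spool_1, short_spool_2, short_spool_3 only 1 to 3 are there at a start; the rules pass over those that are not, and their reading is None.
At some moment in a run one of long_spool, short_spool_1, short_spool_2, short_spool_3 may be knocked a few centimetres aside while the robot is not near it.
It also fails if it takes over 210 s, if anything falls off the work surface, if the arm or the gripper's body presses on something with over 40 N, if the wrist force passes 120 N, or if a joint passes its speed limit or range.

## Working session

There is one attempt and no reset: what is moved stays moved. The work goes in short steps, Python scripts to look and compute and a tool call to move; the robot and the scene stay as the last step left them, time stands still between calls to the robot, and variables do not carry over. Pictures are saved under pics/ and viewed, about 12 in all and at most 16, crops included, and the job is handed in when it is done.

Besides the shell and the picture viewer there is one more tool, called after ">>>" as name(argument=value, ...), one argument or row to a line, values as JSON. arm_command: Moves the arm, as the interface text tells. Its arguments: {"type":"object","properties":{"rows":{"type":"string"},"force":{"type":"number"}},"required":["rows"]}

```bash
mkdir -p pics; ls
cat > h.py <<'E'
import numpy as np, cv2
from workcell import monitor, imaging, job
def save(p,name,scale=1.5,crop=None):
    im=cv2.cvtColor(p["color"],cv2.COLOR_RGB2BGR)
    if crop: l,t,r,b=crop; im=im[t:b,l:r]
    cv2.imwrite("pics/"+name,cv2.resize(im,None,fx=scale,fy=scale,interpolation=cv2.INTER_CUBIC))
def ray(p,u,v):
    R=np.array(p["R"]);t=np.array(p["t"])
    return -R.T@t, R.T@np.array([(u-p["cx"])/p["fx"],(v-p["cy"])/p["fy"],1.])
def at_z(p,u,v,z):
    c,d=ray(p,u,v); return c+d*(z-c[2])/d[2]
def proj(p,X):
    x=np.array(p["R"])@np.array(X)+np.array(p["t"]); return p["fx"]*x[0]/x[2]+p["cx"],p["fy"]*x[1]/x[2]+p["cy"]
E
python3 - <<'E'
from h import *
np.set_printoptions(precision=3,suppress=True)
s=monitor.observe(); print(s["time"],s["position"],s["tcp_rot"],s["finger_gap"])
for n in ("scene","top"):
    p=imaging.grab_frame(n); save(p,n+"0.png")
    print(n,ray(p,p["cx"],p["cy"]),p["fx"])
    for l in ("magazine","cap","cap_knob","long_spool_mid","short_spool_1_mid","eraser","glue_stick","sticky_cube","tape_roll"):
        for d in imaging.look_for(l,p)[:4]:
            b=d["box"]; print(l,round(d["conf"],2),np.round(b,1),at_z(p,(b[0]+b[2])/2,(b[1]+b[3])/2,0.02))
E
```

```text
pics
0.0 [0.194 0.487 0.231] [[ 0.37   0.929 -0.001]
 [ 0.929 -0.37  -0.001]
 [-0.001 -0.    -1.   ]] 0.0853699502711768
scene (array([ 0.004, -0.256,  1.055]), array([ 0.506,  0.25 , -0.826])) 422.2735734665218
magazine 0.87 [306.1 200.7 346.8 243. ] [ 0.65 -0.2   0.02]
cap 0.65 [312.6 170.7 356.5 209.3] [ 0.764 -0.182  0.02 ]
cap_knob 0.96 [313.6 169.8 358.7 210.5] [ 0.766 -0.186  0.02 ]
long_spool_mid 0.27 [308.6 199.6 347.3 246.9] [ 0.648 -0.205  0.02 ]
short_spool_1_mid 0.98 [114.5 188.6 134.9 211.1] [0.446 0.349 0.02 ]
short_spool_1_mid 0.71 [317.5 171.4 357.  211.7] [ 0.763 -0.191  0.02 ]
eraser 0.51 [147.9 196.6 160.2 206.8] [0.48  0.269 0.02 ]
eraser 0.5 [133.1 161.8 159.2 190.9] [0.545 0.342 0.02 ]
eraser 0.18 [308.5 201.1 349.8 247.8] [ 0.646 -0.21   0.02 ]
glue_stick 0.58 [205.5 140.8 214.9 159.3] [0.725 0.222 0.02 ]
sticky_cube 0.97 [325.3 269.1 364.3 306.7] [ 0.488 -0.312  0.02 ]
sticky_cube 0.69 [310.2 201.1 347.8 249.2] [ 0.644 -0.21   0.02 ]
sticky_cube 0.41 [316.5 169.  357.1 210.5] [ 0.768 -0.188  0.02 ]
tape_roll 0.76 [170.1 124.2 197.3 151.7] [0.729 0.323 0.02 ]
top (array([0.343, 0.041, 1.253]), array([ 0.204, -0.024, -0.979])) 399.5289730306413
magazine 0.75 [301.8 157.6 339.3 194. ] [ 0.628 -0.189  0.02 ]
cap 0.71 [310.9 140.4 351.3 173.9] [ 0.687 -0.23   0.02 ]
cap_knob 0.63 [313.8 134.7 351.  174.4] [ 0.695 -0.235  0.02 ]
long_spool_mid 0.93 [139.9 203.2 165.6 224.3] [0.553 0.346 0.02 ]
short_spool_1_mid 0.76 [143.3 236.4 164.9 260.3] [0.446 0.346 0.02 ]
eraser 0.48 [165.1 226.9 184.2 234. ] [0.495 0.281 0.02 ]
glue_stick 0.69 [185.4 157.9 198.2 172.4] [0.699 0.217 0.02 ]
sticky_cube 0.92 [352.4 199.1 379.8 231.6] [ 0.49  -0.315  0.02 ]
sticky_cube 0.5 [138.8 147.  174.4 175.6] [0.721 0.328 0.02 ]
tape_roll 0.84 [139.8 147.3 174.9 175.7] [0.72  0.326 0.02 ]
tape_roll 0.33 [313.7 134.5 350.2 175.3] [ 0.694 -0.234  0.02 ]
```

View pics/scene0.png

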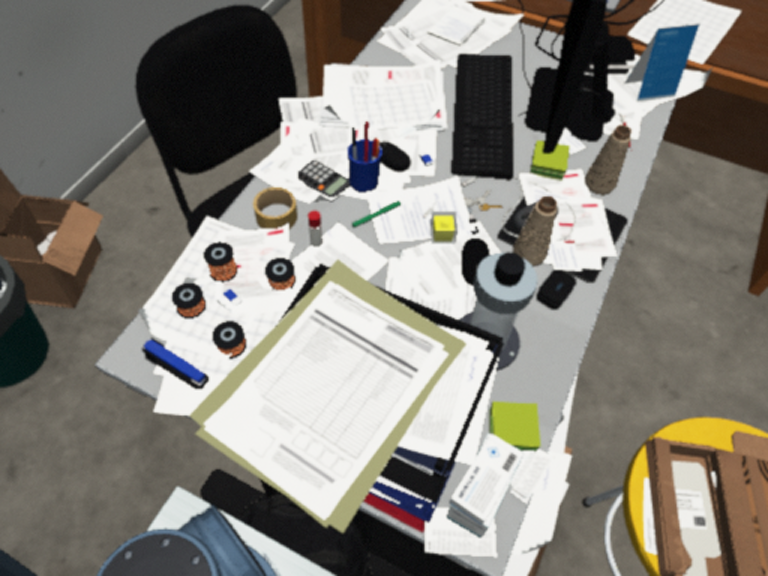

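View pics/top0.png

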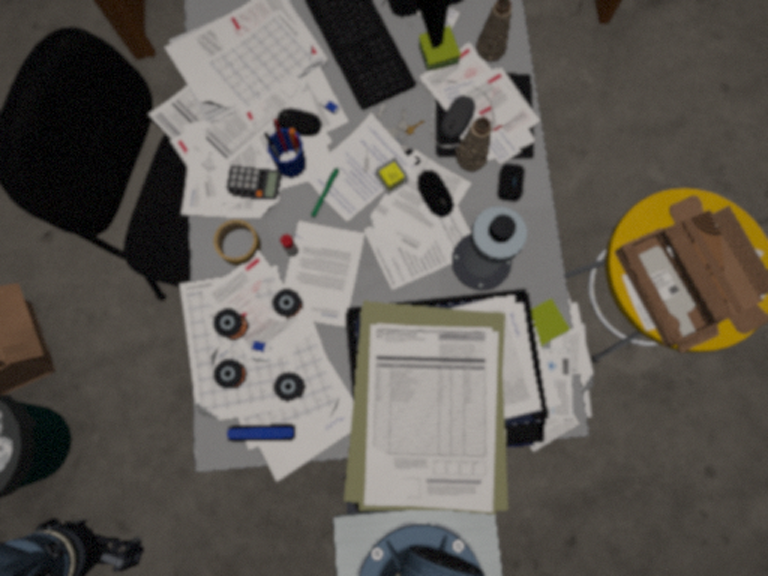

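The views show four spools: the long one at scene (220,260) and top (230,323), and three short ones. There is also the capped magazine with its knob at scene (510,267) and top (503,229), all in pixels of the 1.5× pictures. I'll fit positions by silhouette.

```bash
cat >> h.py <<'E'
from scipy.optimize import least_squares
def hull(p,x,y,z0,z1,r):
    a=np.linspace(0,2*np.pi,48,endpoint=False)
    P=[proj(p,(x+r*np.cos(b),y+r*np.sin(b),z)) for z in (z0,z1) for b in a]
    return cv2.convexHull(np.array(P,np.float32))
def cen(c):
    m=cv2.moments(c); return np.array([m["m10"]/m["m00"],m["m01"]/m["m00"]])
def mask(p,copper=True,thr=75):
    c=p["color"].astype(int); g=c.max(2)
    m=g<thr
    if copper: m|=(c[...,0]-c[...,2]>45)
    return m.astype(np.uint8)
def blob(p,x,y,z0,z1,r,copper=True,thr=75):
    m=mask(p,copper,thr); h=hull(p,x,y,z0,z1,r*1.5); w=np.zeros_like(m); cv2.fillConvexPoly(w,h.astype(int),1)
    n,l,st,ce=cv2.connectedComponentsWithStats(m)
    best=None
    for i in range(1,n):
        ov=((l==i)&(w>0)).sum()
        if best is None or ov>best[0]: best=(ov,i)
    i=best[1]
    return ce[i],st[i]
def locate(ps,x,y,z0,z1,r,copper=True,thr=75):
    """fit upright cylinder's x,y to blobs in pictures; returns xy, per-view areas & single-view fits"""
    obs=[blob(p,x,y,z0,z1,r,copper,thr) for p in ps]
    f=lambda v,idx:np.concatenate([cen(hull(ps[i],v[0],v[1],z0,z1,r))-obs[i][0] for i in idx])
    out=[least_squares(f,(x,y),args=(idx,),diff_step=1e-3).x for idx in [range(len(ps))]+[[i] for i in range(len(ps))]]
    ar=[(int(o[1][4]),int(cv2.contourArea(hull(p,*out[0],z0,z1,r)))) for o,p in zip(obs,ps)]
    return out,ar
E
python3 - <<'E'
from h import *
np.set_printoptions(precision=4,suppress=True)
s=imaging.grab_frame("scene");t=imaging.grab_frame("top")
for n,(u,v),z in (("A",(230,323),.062),("A42",(230,323),.042),("B",(287,302),.042),("C",(229,374),.042),("D",(289,386),.042)):
    g=at_z(t,u/1.5,v/1.5,z); print(n,*locate((s,t),g[0],g[1],0,z,.03))
g=at_z(t,503/1.5,229/1.5,.252); print("knob",g,*locate((s,t),g[0],g[1],.216,.252,.022,False))
for n,b in (("tray",0),):
    pass
im=[]
g=locate((s,t),g[0],g[1],.216,.252,.022,False)[0][0]
for p,c in ((s,(290,150,370,250)),(t,(290,130,370,200))):
    q=p["color"].copy(); q=cv2.resize(q,None,fx=4,fy=4,interpolation=cv2.INTER_CUBIC)
    for a in ((.216,.252,.022),(.176,.216,.049),(0,.014,.065)):
        h=hull(p,g[0],g[1],*a); cv2.polylines(q,[((h+.5)*4).astype(int)],True,(255,0,0),1)
    l,tt,r,bb=[k*4 for k in c]; q=q[tt:bb,l:r]; im.append(cv2.copyMakeBorder(q,0,400-q.shape[0],0,0,0) )
cv2.imwrite("pics/mag.png",cv2.cvtColor(np.hstack(im),cv2.COLOR_RGB2BGR))
E
```

```text
A [array([0.5446, 0.338 ]), array([0.5449, 0.3346]), array([0.5436, 0.3409])] [(337, 514), (226, 410)]
A42 [array([0.548 , 0.3422]), array([0.5506, 0.3408]), array([0.5455, 0.3438])] [(337, 422), (226, 367)]
B [array([0.5805, 0.2222]), array([0.581 , 0.2198]), array([0.5796, 0.2245])] [(254, 423), (177, 345)]
C [array([0.4452, 0.3462]), array([0.4457, 0.3434]), array([0.4443, 0.3487])] [(291, 462), (212, 377)]
D [array([0.4097, 0.2272]), array([0.4109, 0.2256]), array([0.4082, 0.2289])] [(282, 489), (192, 354)]
knob [ 0.6331 -0.1915  0.252 ] [array([ 0.6412, -0.1945]), array([ 0.6427, -0.196 ]), array([ 0.6398, -0.1924])] [(338, 384), (235, 284)]
```

View pics/mag.png

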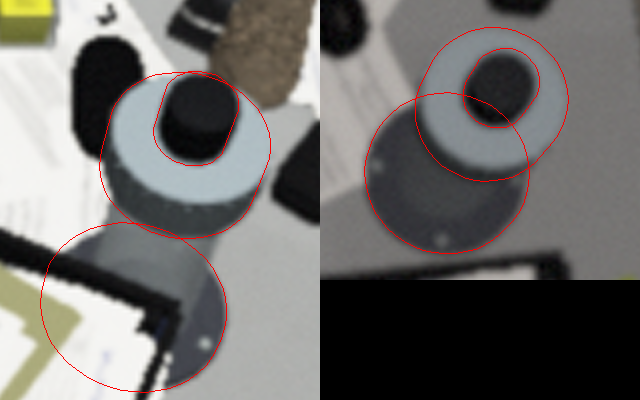

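The cylinder models overlay knob, cap and foot well in both views, so the magazine axis is at about (0.641, −0.1945). Long spool is A; B, C and D are short. Now I move to above the magazine.

>>> arm_command(
  rows="0 0 -50 0 0 0 80; 0 0 -50 0 0 0 80; -23.4 33.4 0 0 0 0 80; -23.4 33.4 0 0 0 0 80; -23.4 33.4 0 0 0 0 80; -23.4 33.4 0 0 0 0 80; -23.4 33.4 0 0 0 0 80; -23.4 33.4 0 0 0 0 80; -23.4 33.4 0 0 0 0 80; -23.4 33.4 0 0 0 0 80; -23.4 33.4 0 0 0 0 80; -23.4 33.4 0 0 0 0 80",
  force=60,
)

```text
time: 2.3
position: [0.4186, 0.1453, 0.3315]
tcp_rot: [[0.37, 0.929, 0.001], [0.929, -0.37, 0.0], [0.0, 0.0, -1.0]]
contact_force: [0.9, -0.0, 0.5]
finger_gap: 0.0683
```

>>> arm_command(
  rows="-23.4 33.4 0 0 0 0 80; -23.4 33.4 0 0 0 0 80; -23.4 33.4 0 0 0 0 80; -23.4 33.4 0 0 0 0 80; -23.4 33.4 0 0 0 0 80; -23.4 33.4 0 0 0 0 80; -23.4 33.4 0 0 0 0 80; -23.4 33.4 0 0 0 0 80; -23.4 33.4 0 0 0 0 80; -23.4 33.4 0 0 0 0 80; 0 0 0 0 0 0 80",
)

```text
time: 3.4
position: [0.6435, -0.1982, 0.3283]
tcp_rot: [[0.373, 0.928, -0.002], [0.928, -0.373, -0.0], [-0.001, -0.002, -1.0]]
contact_force: [-0.9, 1.0, -0.3]
finger_gap: 0.0688
```

```bash
cat > go.py <<'E'
import sys,numpy as np
from workcell import monitor
from scipy.spatial.transform import Rotation as Ro
s=monitor.observe(); R=np.array(s["tcp_rot"]); p=np.array(s["position"])
np.set_printoptions(precision=4,suppress=True)
yaw=np.degrees(np.arctan2(R[1,0],R[0,0]))
print("t",round(s["time"],2),"p",p,"yaw",round(yaw,2),"tilt",np.degrees(np.arccos(-R[2,2])).round(2),"q",np.round(s["q"],1),"F",np.round(s["contact_force"],1),"gap",round(s["finger_gap"]*1000,1))
if len(sys.argv)>4:
    x,y,z,w=map(float,sys.argv[1:5]); c,n=np.cos(np.radians(w)),np.sin(np.radians(w))
    T=np.array([[c,n,0],[n,-c,0],[0,0,-1]])
    print("shift mm (tool now)",R.T@(np.array([x,y,z])-p)*1000,"in target axes",T.T@(np.array([x,y,z])-p)*1000,"turn rad",Ro.from_matrix(R.T@T).as_rotvec())
E
python3 go.py .641 -.1945 .33 -90
```

```text
t 3.4 p [ 0.6435 -0.1982  0.3283] yaw 68.11 tilt 0.14 q [-17.1  30.   38.5  98.6  -0.1   4.8] F [-0.9  1.  -0.3] gap 68.8
shift mm (tool now) [ 2.4699 -3.6667 -1.6705] in target axes [-3.6593  2.4771 -1.6759] turn rad [0.0009 0.0034 2.7595]
```

>>> arm_command(
  rows="0 0 0 0 0 0.145 80; 0 0 0 0 0 0.145 80; 0 0 0 0 0 0.145 80; 0 0 0 0 0 0.145 80; 0 0 0 0 0 0.145 80; 0 0 0 0 0 0.145 80; 0 0 0 0 0 0.145 80; 0 0 0 0 0 0.145 80; 0 0 0 0 0 0.145 80; 0 0 0 0 0 0.145 80; 0 0 0 0 0 0.145 80; 0 0 0 0 0 0.145 80",
)

```text
time: 4.6
position: [0.6415, -0.1935, 0.3315]
tcp_rot: [[0.851, -0.526, -0.0], [-0.526, -0.851, 0.0], [-0.0, -0.0, -1.0]]
contact_force: [0.1, 0.3, 0.1]
finger_gap: 0.0683
```

>>> arm_command(
  rows="0 0 0 0 0 0.145 80; 0 0 0 0 0 0.145 80; 0 0 0 0 0 0.145 80; 0 0 0 0 0 0.145 80; 0 0 0 0 0 0.145 80; 0 0 0 0 0 0.145 80; 0 0 0 0 0 0.145 80; 0 0 0 0 0 0 80; 0 0 0 0 0 0 80; 0 0 0 0 0 0 80",
)

```text
time: 5.6
position: [0.6417, -0.1939, 0.3314]
tcp_rot: [[0.011, -1.0, 0.0], [-1.0, -0.011, -0.0], [0.0, -0.0, -1.0]]
contact_force: [0.7, 0.3, -0.5]
finger_gap: 0.0681
```

```bash
python3 go.py .641 -.1945 .222 -90
```

```text
t 5.6 p [ 0.6417 -0.1939  0.3314] yaw -89.35 tilt 0.0 q [-16.8  29.5  38.1  98.6  -0.  162.5] F [ 0.7  0.3 -0.5] gap 68.1
shift mm (tool now) [  0.5799   0.6663 109.3984] in target axes [  0.595    0.6586 109.3984] turn rad [-0.     -0.0001  0.0113]
```

>>> arm_command(
  rows="0.6 0.7 30 0 0 0.011 80; 0 0 30 0 0 0 80; 0 0 20 0 0 0 80; 0 0 15 0 0 0 80; 0 0 10 0 0 0 80; 0 0 4 0 0 0 80; 0 0 0 0 0 0 80; 0 0 0 0 0 0 80",
)

```text
time: 6.4
position: [0.6414, -0.1948, 0.2232]
tcp_rot: [[-0.003, -1.0, 0.001], [-1.0, 0.003, -0.0], [0.0, -0.001, -1.0]]
contact_force: [-0.2, -0.9, -0.6]
finger_gap: 0.0682
```

>>> arm_command(
  rows="0 0 0 0 0 0 0; 0 0 0 0 0 0 0; 0 0 0 0 0 0 0; 0 0 0 0 0 0 0; 0 0 0 0 0 0 0; 0 0 0 0 0 0 0; 0 0 0 0 0 0 0; 0 0 0 0 0 0 0",
  force=60,
)

```text
time: 7.2
position: [0.6414, -0.1949, 0.2234]
tcp_rot: [[-0.003, -1.0, 0.002], [-1.0, 0.003, -0.001], [0.001, -0.002, -1.0]]
contact_force: [-0.2, -0.5, 6.0]
finger_gap: 0.0424
```

```bash
python3 go.py; python3 -c "
from h import *
p=imaging.grab_frame('scene'); save(p,'grip1.png',5,(270,110,390,230))"
```

```text
t 7.2 p [ 0.6414 -0.1949  0.2234] yaw -90.18 tilt 0.1 q [-16.9  28.6  20.8  82.1  -0.  163.3] F [-0.2 -0.5  6. ] gap 42.4
```

View pics/grip1.png

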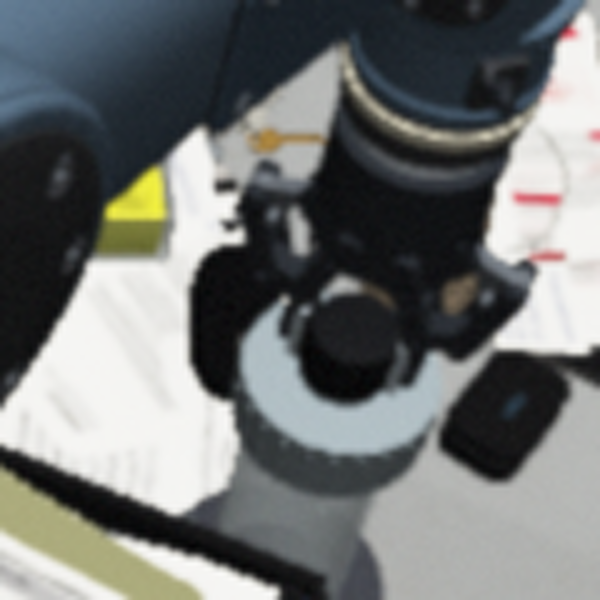

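The knob is held (gap 42 mm, small side forces). Unscrewing now, first stroke.

>>> arm_command(
  rows="0 0 -0.23 0 0 -0.145 0; 0 0 -0.23 0 0 -0.145 0; 0 0 -0.23 0 0 -0.145 0; 0 0 -0.23 0 0 -0.145 0; 0 0 -0.23 0 0 -0.145 0; 0 0 -0.23 0 0 -0.145 0; 0 0 -0.23 0 0 -0.145 0; 0 0 -0.23 0 0 -0.145 0; 0 0 -0.23 0 0 -0.145 0; 0 0 -0.23 0 0 -0.145 0; 0 0 -0.23 0 0 -0.145 0; 0 0 -0.23 0 0 -0.145 0",
)

```text
time: 8.45
position: [0.6412, -0.1948, 0.2251]
tcp_rot: [[0.985, 0.171, 0.0], [0.171, -0.985, -0.0], [0.0, 0.0, -1.0]]
contact_force: [1.9, -0.3, -1.1]
finger_gap: 0.0423
```

```bash
python3 go.py; python3 -c "
from workcell import monitor; print(monitor.observe()['moment'])"
```

```text
t 8.45 p [ 0.6412 -0.1948  0.2251] yaw 9.85 tilt 0.01 q [-16.9  28.6  21.1  82.5  -0.   63.3] F [ 1.9 -0.3 -1.1] gap 42.3
[-3.95603758e-02 -1.95568114e-01 -1.58664891e-05]
```

>>> arm_command(
  rows="0 0 -0.23 0 0 -0.145 0; 0 0 -0.23 0 0 -0.145 0; 0 0 -0.23 0 0 -0.145 0; 0 0 -0.23 0 0 -0.145 0; 0 0 -0.23 0 0 -0.145 0; 0 0 -0.23 0 0 -0.145 0; 0 0 -0.23 0 0 -0.145 0; 0 0 -0.23 0 0 -0.145 0; 0 0 -0.23 0 0 -0.145 0; 0 0 -0.23 0 0 -0.145 0; 0 0 -0.23 0 0 -0.145 0; 0 0 -0.23 0 0 -0.145 0",
)

```text
time: 9.65
position: [0.6422, -0.1954, 0.2281]
tcp_rot: [[-0.334, 0.943, 0.002], [0.943, 0.334, -0.002], [-0.002, 0.002, -1.0]]
contact_force: [5.6, -0.4, -2.1]
finger_gap: 0.0422
```

>>> arm_command(
  rows="0 0 -0.23 0 0 -0.145 0; 0 0 -0.23 0 0 -0.145 0; 0 0 -0.23 0 0 -0.145 0; 0 0 -0.23 0 0 -0.145 0; 0 0 -0.23 0 0 -0.145 0; 0 0 -0.23 0 0 -0.145 0; 0 0 -0.23 0 0 -0.145 0; 0 0 -0.23 0 0 -0.145 0; 0 0 -0.23 0 0 -0.145 0; 0 0 -0.23 0 0 -0.145 0; 0 0 -0.23 0 0 -0.145 0; 0 0 -0.23 0 0 -0.145 0",
)

```text
time: 10.85
position: [0.6411, -0.1947, 0.2306]
tcp_rot: [[-0.873, -0.489, -0.0], [-0.489, 0.873, 0.0], [0.0, 0.0, -1.0]]
contact_force: [-0.2, 0.5, -0.3]
finger_gap: 0.0426
```

>>> arm_command(
  rows="0 0 0 0 0 0 80; 0 0 0 0 0 0 80; 0 0 0 0 0 0 80; 0 0 0 0 0 0 80; 0 0 0 0 0 0 80; 0 0 0 0 0 0 80",
)

```text
time: 11.45
position: [0.641, -0.1947, 0.2306]
tcp_rot: [[-0.876, -0.483, 0.0], [-0.483, 0.876, -0.0], [0.0, -0.0, -1.0]]
contact_force: [-0.9, -0.8, -0.8]
finger_gap: 0.0684
```

```bash
python3 go.py .641 -.1945 .2315 -90; python3 -c "
from h import *
p=imaging.grab_frame('scene'); save(p,'grip2.png',5,(270,110,390,230))"
```

```text
t 11.45 p [ 0.641  -0.1947  0.2306] yaw -151.14 tilt 0.01 q [ -16.9   28.5   21.8   83.3   -0.  -135.8] F [-0.9 -0.8 -0.8] gap 68.4
shift mm (tool now) [-0.0817  0.1994 -0.8873] in target axes [-0.2142  0.0247 -0.8873] turn rad [-0.0001 -0.0001 -1.067 ]
```

View pics/grip2.png

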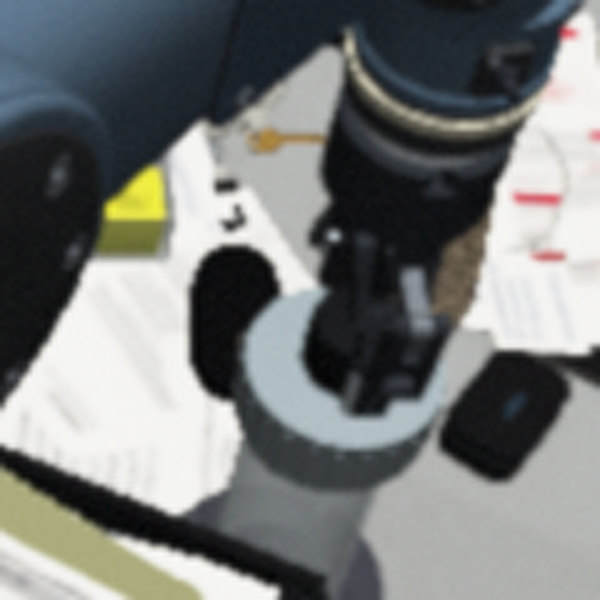

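The cap has risen slightly with the stroke (front skirt edge from about row 495 to 490). Next: rewind, second stroke, rewind, third stroke.

>>> arm_command(
  rows="0 0 0 0 0 0.145 80; 0 0 0 0 0 0.145 80; 0 0 0 0 0 0.145 80; 0 0 0 0 0 0.145 80; 0 0 0 0 0 0.145 80; 0 0 0 0 0 0.145 80; 0 0 0 0 0 0.145 80; 0 0 0 0 0 0.145 80; 0 0 0 0 0 0.145 80; 0 0 0 0 0 0.145 80; 0 0 0 0 0 0.145 80; 0 0 0 0 0 0.145 80",
)

```text
time: 12.7
position: [0.641, -0.1947, 0.2306]
tcp_rot: [[-0.323, 0.946, -0.0], [0.946, 0.323, -0.0], [-0.0, -0.0, -1.0]]
contact_force: [-0.7, 0.1, -0.5]
finger_gap: 0.0683
```

>>> arm_command(
  rows="0 0 0 0 0 0.145 80; 0 0 0 0 0 0.145 80; 0 0 0 0 0 0.145 80; 0 0 0 0 0 0.145 80; 0 0 0 0 0 0.145 80; 0 0 0 0 0 0.145 80; 0 0 0 0 0 0.145 80; 0 0 0 0 0 0.145 80; 0 0 0 0 0 0.145 80; 0 0 0 0 0 0.145 80; 0 0 0 0 0 0.145 80; 0 0 0 0 0 0.145 80",
)

```text
time: 13.9
position: [0.641, -0.1947, 0.2306]
tcp_rot: [[0.987, 0.159, -0.0], [0.159, -0.987, -0.0], [-0.0, 0.0, -1.0]]
contact_force: [0.3, 0.4, -0.3]
finger_gap: 0.0685
```

>>> arm_command(
  rows="0 0 0 0 0 0.145 80; 0 0 0 0 0 0.145 80; 0 0 0 0 0 0.145 80; 0 0 0 0 0 0.145 80; 0 0 0 0 0 0.145 80; 0 0 0 0 0 0.145 80; 0 0 0 0 0 0.145 80; 0 0 0 0 0 0.145 80; 0 0 0 0 0 0.145 80; 0 0 0 0 0 0.145 80; 0 0 0 0 0 0.145 80; 0 0 0 0 0 0.145 80",
)

```text
time: 15.1
position: [0.641, -0.1947, 0.2306]
tcp_rot: [[-0.01, -1.0, -0.0], [-1.0, 0.01, -0.0], [0.0, 0.0, -1.0]]
contact_force: [-0.5, -0.0, -0.9]
finger_gap: 0.0681
```

>>> arm_command(
  rows="0 0 -0.5 0 0 0 80; 0 0 0 0 0 0 0; 0 0 0 0 0 0 0; 0 0 0 0 0 0 0; 0 0 0 0 0 0 0; 0 0 0 0 0 0 0; 0 0 0 0 0 0 0; 0 0 0 0 0 0 0",
)

```text
time: 15.9
position: [0.6411, -0.1947, 0.2314]
tcp_rot: [[-0.003, -1.0, 0.0], [-1.0, 0.003, -0.0], [0.0, -0.0, -1.0]]
contact_force: [-0.1, 0.4, 4.7]
finger_gap: 0.0422
```

```bash
python3 go.py .641 -.1945 .2315 -90
```

```text
t 15.9 p [ 0.6411 -0.1947  0.2314] yaw -90.17 tilt 0.03 q [-16.9  28.5  21.9  83.3  -0.  163.3] F [-0.1  0.4  4.7] gap 42.2
shift mm (tool now) [-0.218   0.1308 -0.1374] in target axes [-0.2184  0.1302 -0.1373] turn rad [-0.0004 -0.0002 -0.0029]
```

>>> arm_command(
  rows="0 0 -0.23 0 0 -0.145 0; 0 0 -0.23 0 0 -0.145 0; 0 0 -0.23 0 0 -0.145 0; 0 0 -0.23 0 0 -0.145 0; 0 0 -0.23 0 0 -0.145 0; 0 0 -0.23 0 0 -0.145 0; 0 0 -0.23 0 0 -0.145 0; 0 0 -0.23 0 0 -0.145 0; 0 0 -0.23 0 0 -0.145 0; 0 0 -0.23 0 0 -0.145 0; 0 0 -0.23 0 0 -0.145 0; 0 0 -0.23 0 0 -0.145 0",
)

```text
time: 17.1
position: [0.6411, -0.1946, 0.2341]
tcp_rot: [[0.985, 0.171, 0.0], [0.171, -0.985, 0.0], [0.0, 0.0, -1.0]]
contact_force: [0.2, 0.3, 4.4]
finger_gap: 0.0424
```

>>> arm_command(
  rows="0 0 -0.23 0 0 -0.145 0; 0 0 -0.23 0 0 -0.145 0; 0 0 -0.23 0 0 -0.145 0; 0 0 -0.23 0 0 -0.145 0; 0 0 -0.23 0 0 -0.145 0; 0 0 -0.23 0 0 -0.145 0; 0 0 -0.23 0 0 -0.145 0; 0 0 -0.23 0 0 -0.145 0; 0 0 -0.23 0 0 -0.145 0; 0 0 -0.23 0 0 -0.145 0; 0 0 -0.23 0 0 -0.145 0; 0 0 -0.23 0 0 -0.145 0",
)

```text
time: 18.3
position: [0.6413, -0.1948, 0.2368]
tcp_rot: [[-0.334, 0.942, 0.001], [0.942, 0.334, -0.0], [-0.001, 0.001, -1.0]]
contact_force: [0.7, -0.6, 3.7]
finger_gap: 0.0423
```

>>> arm_command(
  rows="0 0 -0.23 0 0 -0.145 0; 0 0 -0.23 0 0 -0.145 0; 0 0 -0.23 0 0 -0.145 0; 0 0 -0.23 0 0 -0.145 0; 0 0 -0.23 0 0 -0.145 0; 0 0 -0.23 0 0 -0.145 0; 0 0 -0.23 0 0 -0.145 0; 0 0 -0.23 0 0 -0.145 0; 0 0 -0.23 0 0 -0.145 0; 0 0 -0.23 0 0 -0.145 0; 0 0 -0.23 0 0 -0.145 0; 0 0 -0.23 0 0 -0.145 0",
)

```text
time: 19.5
position: [0.6415, -0.1948, 0.2396]
tcp_rot: [[-0.873, -0.488, 0.001], [-0.488, 0.873, -0.0], [-0.001, -0.001, -1.0]]
contact_force: [0.2, 0.1, 2.3]
finger_gap: 0.0425
```

>>> arm_command(
  rows="0 0 0 0 0 0 80; 0 0 0 0 0 0 80; 0 0 0 0 0 0 80; 0 0 0 0 0 0 80; 0 0 0 0 0 0 80; 0 0 -0.5 0 0 0 80",
)

```text
time: 20.1
position: [0.6409, -0.1947, 0.2398]
tcp_rot: [[-0.876, -0.483, -0.0], [-0.483, 0.876, -0.0], [0.0, 0.0, -1.0]]
contact_force: [-0.5, -0.3, -1.0]
finger_gap: 0.0684
```

>>> arm_command(
  rows="0 0 0 0 0 0.145 80; 0 0 0 0 0 0.145 80; 0 0 0 0 0 0.145 80; 0 0 0 0 0 0.145 80; 0 0 0 0 0 0.145 80; 0 0 0 0 0 0.145 80; 0 0 0 0 0 0.145 80; 0 0 0 0 0 0.145 80; 0 0 0 0 0 0.145 80; 0 0 0 0 0 0.145 80; 0 0 0 0 0 0.145 80; 0 0 0 0 0 0.145 80",
)

```text
time: 21.3
position: [0.641, -0.1947, 0.2399]
tcp_rot: [[-0.323, 0.946, 0.0], [0.946, 0.323, -0.0], [-0.0, -0.0, -1.0]]
contact_force: [0.3, 0.0, -0.6]
finger_gap: 0.0682
```

>>> arm_command(
  rows="0 0 0 0 0 0.145 80; 0 0 0 0 0 0.145 80; 0 0 0 0 0 0.145 80; 0 0 0 0 0 0.145 80; 0 0 0 0 0 0.145 80; 0 0 0 0 0 0.145 80; 0 0 0 0 0 0.145 80; 0 0 0 0 0 0.145 80; 0 0 0 0 0 0.145 80; 0 0 0 0 0 0.145 80; 0 0 0 0 0 0.145 80; 0 0 0 0 0 0.145 80",
)

```text
time: 22.5
position: [0.641, -0.1947, 0.2399]
tcp_rot: [[0.987, 0.159, 0.0], [0.159, -0.987, -0.0], [-0.0, 0.0, -1.0]]
contact_force: [0.9, 0.8, -0.9]
finger_gap: 0.0681
```

>>> arm_command(
  rows="0 0 0 0 0 0.145 80; 0 0 0 0 0 0.145 80; 0 0 0 0 0 0.145 80; 0 0 0 0 0 0.145 80; 0 0 0 0 0 0.145 80; 0 0 0 0 0 0.145 80; 0 0 0 0 0 0.145 80; 0 0 0 0 0 0.145 80; 0 0 0 0 0 0.145 80; 0 0 0 0 0 0.145 80; 0 0 0 0 0 0.145 80; 0 0 0 0 0 0.145 80",
)

```text
time: 23.7
position: [0.641, -0.1947, 0.24]
tcp_rot: [[-0.01, -1.0, 0.0], [-1.0, 0.01, -0.0], [0.0, -0.0, -1.0]]
contact_force: [-0.2, -0.4, 0.2]
finger_gap: 0.0684
```

```bash
python3 go.py .641 -.1945 .240 -90; python3 -c "
from h import *
p=imaging.grab_frame('scene'); save(p,'grip3.png',5,(270,110,390,230))"
```

```text
t 23.7 p [ 0.641  -0.1947  0.24  ] yaw -90.55 tilt 0.01 q [-16.9  28.5  23.1  84.6  -0.  163.7] F [-0.2 -0.4  0.2] gap 68.4
shift mm (tool now) [-0.189   0.0318 -0.0468] in target axes [-0.1893  0.0299 -0.0467] turn rad [-0.     -0.0001 -0.0096]
```

View pics/grip3.png

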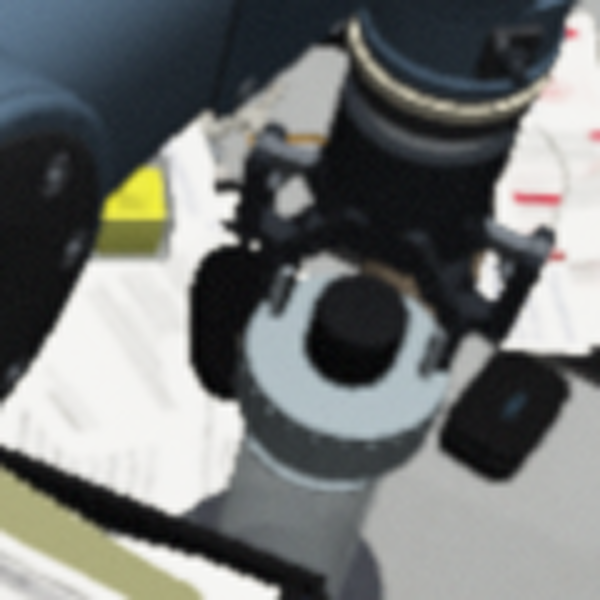

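The cap has clearly risen (front skirt edge now at about row 480). Third stroke, then a gentle lift.

>>> arm_command(
  rows="0 0 0 0 0 0 0; 0 0 0 0 0 0 0; 0 0 0 0 0 0 0; 0 0 0 0 0 0 0; 0 0 0 0 0 0 0; 0 0 0 0 0 0 0; 0 0 0 0 0 0 0",
)

```text
time: 24.45
position: [0.6412, -0.1947, 0.2402]
tcp_rot: [[-0.003, -1.0, 0.001], [-1.0, 0.003, -0.0], [0.0, -0.001, -1.0]]
contact_force: [-0.6, 0.2, 4.3]
finger_gap: 0.0424
```

>>> arm_command(
  rows="0 0 -0.23 0 0 -0.145 0; 0 0 -0.23 0 0 -0.145 0; 0 0 -0.23 0 0 -0.145 0; 0 0 -0.23 0 0 -0.145 0; 0 0 -0.23 0 0 -0.145 0; 0 0 -0.23 0 0 -0.145 0; 0 0 -0.23 0 0 -0.145 0; 0 0 -0.23 0 0 -0.145 0; 0 0 -0.23 0 0 -0.145 0; 0 0 -0.23 0 0 -0.145 0; 0 0 -0.23 0 0 -0.145 0; 0 0 -0.23 0 0 -0.145 0",
)

```text
time: 25.65
position: [0.6412, -0.1949, 0.2429]
tcp_rot: [[0.985, 0.171, 0.001], [0.171, -0.985, -0.0], [0.0, 0.0, -1.0]]
contact_force: [1.1, 0.3, 4.5]
finger_gap: 0.0423
```

>>> arm_command(
  rows="0 0 -0.23 0 0 -0.145 0; 0 0 -0.23 0 0 -0.145 0; 0 0 -0.23 0 0 -0.145 0; 0 0 -0.23 0 0 -0.145 0; 0 0 -0.23 0 0 -0.145 0; 0 0 -0.23 0 0 -0.145 0; 0 0 -0.23 0 0 -0.145 0; 0 0 -0.23 0 0 -0.145 0; 0 0 -0.23 0 0 -0.145 0; 0 0 -0.23 0 0 -0.145 0; 0 0 -0.23 0 0 -0.145 0; 0 0 -0.23 0 0 -0.145 0",
)

```text
time: 26.85
position: [0.6418, -0.1948, 0.2457]
tcp_rot: [[-0.334, 0.942, 0.002], [0.942, 0.334, -0.0], [-0.001, 0.002, -1.0]]
contact_force: [2.4, 3.4, 2.3]
finger_gap: 0.0422
```

>>> arm_command(
  rows="0 0 -0.23 0 0 -0.145 0; 0 0 -0.23 0 0 -0.145 0; 0 0 -0.23 0 0 -0.145 0; 0 0 -0.23 0 0 -0.145 0; 0 0 -0.23 0 0 -0.145 0; 0 0 -0.23 0 0 -0.145 0; 0 0 -0.23 0 0 -0.145 0; 0 0 -0.23 0 0 -0.145 0; 0 0 -0.23 0 0 -0.145 0; 0 0 -0.23 0 0 -0.145 0; 0 0 -0.23 0 0 -0.145 0; 0 0 -0.23 0 0 -0.145 0",
)

```text
time: 28.05
position: [0.6413, -0.1949, 0.2484]
tcp_rot: [[-0.873, -0.488, 0.001], [-0.488, 0.873, -0.0], [-0.001, -0.001, -1.0]]
contact_force: [1.8, -0.6, 5.1]
finger_gap: 0.0425
```

>>> arm_command(
  rows="0 0 -1 0 0 0 0; 0 0 -1 0 0 0 0; 0 0 -1 0 0 0 0; 0 0 0 0 0 0 0",
)

```text
time: 28.45
position: [0.6409, -0.1947, 0.2509]
tcp_rot: [[-0.876, -0.482, -0.001], [-0.482, 0.876, 0.0], [0.001, 0.0, -1.0]]
contact_force: [0.9, -0.3, -1.3]
finger_gap: 0.0428
```

```bash
python3 go.py .641 -.1945 .33 -90
```

```text
t 28.45 p [ 0.6409 -0.1947  0.2509] yaw -151.22 tilt 0.04 q [ -16.9   28.5   24.7   86.2   -0.  -135.7] F [ 0.9 -0.3 -1.3] gap 42.8
shift mm (tool now) [ -0.1813   0.1618 -79.1064] in target axes [ -0.2263  -0.1384 -79.1063] turn rad [ 0.0007 -0.0004 -1.0684]
```

Fz is now about the cap's weight, so the thread has let go. Lifting and carrying the cap to the bare desk behind the trays.

>>> arm_command(
  rows="0 0 -8 0 0 0 0; 0 0 -15 0 0 0 0; 0 0 -20 0 0 0 0; 0 0 -20 0 0 0 0; 0 0 -20 0 0 0 0; 0 0 0 0 0 0 0",
)

```text
time: 29.05
position: [0.6417, -0.1949, 0.3373]
tcp_rot: [[-0.876, -0.483, 0.004], [-0.483, 0.876, -0.001], [-0.003, -0.003, -1.0]]
contact_force: [-0.5, -0.4, -1.1]
finger_gap: 0.0427
```

>>> arm_command(
  rows="-23.1 32 0 0 0 0 0; -23.1 32 0 0 0 0 0; -23.1 32 0 0 0 0 0; -23.1 32 0 0 0 0 0; -23.1 32 0 0 0 0 0; -23.1 32 0 0 0 0 0; 0 0 0 0 0 0 0; 0 0 0 0 0 0 0",
)

```text
time: 29.85
position: [0.6694, 0.0414, 0.3331]
tcp_rot: [[-0.875, -0.485, -0.001], [-0.485, 0.875, -0.0], [0.001, 0.0, -1.0]]
contact_force: [0.4, -0.0, -1.1]
finger_gap: 0.0421
```

```bash
python3 go.py .67 .04 .055 -151.2; python3 -c "
from h import *
p=imaging.grab_frame('scene'); q=p['color'].copy()
cv2.polylines(q,[hull(p,.67,.04,0,0.001,.049).astype(int)],True,(255,0,0),1)
p['color']=q; save(p,'place.png',3,(160,60,400,250))"
```

```text
t 29.85 p [0.6694 0.0414 0.3331] yaw -151.0 tilt 0.08 q [   3.5   29.7   38.7   99.1   -0.  -115.5] F [ 0.4 -0.  -1.1] gap 42.1
shift mm (tool now) [ -0.2553  -1.5772 278.1052] in target axes [  0.1297  -1.502  278.1057] turn rad [ 0.0003 -0.0014  0.0036]
```

View pics/place.png

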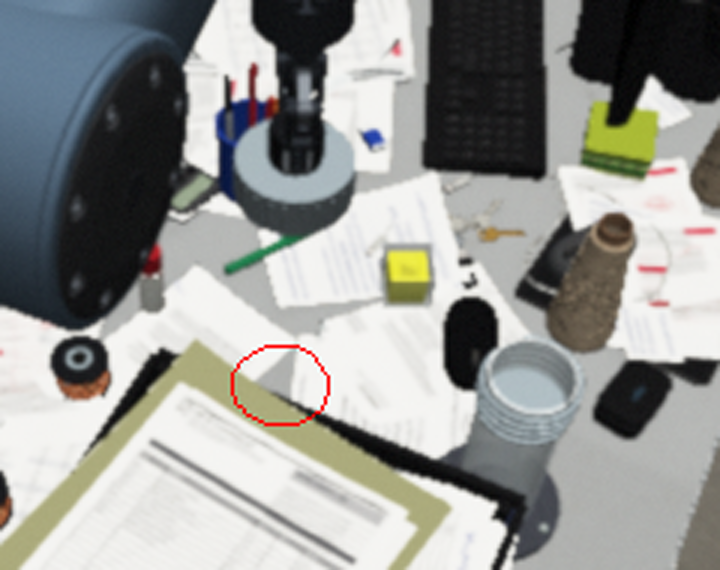

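The cap is off and held level; the threaded mouth shows at (530,375). Lowering the cap stepwise while watching the force.

>>> arm_command(
  rows="-3 -2 40 0 0 0 0; 0 0 40 0 0 0 0; 0 0 40 0 0 0 0; 0 0 40 0 0 0 0; 0 0 30 0 0 0 0; 0 0 20 0 0 0 0; 0 0 0 0 0 0 0; 0 0 0 0 0 0 0",
)

```text
time: 30.7
position: [0.6731, 0.0389, 0.1246]
tcp_rot: [[-0.876, -0.482, -0.0], [-0.482, 0.876, -0.0], [0.0, -0.0, -1.0]]
contact_force: [1.5, -0.2, -0.7]
finger_gap: 0.0423
```

```bash
python3 go.py .672 .04 .055 -151.2
```

```text
t 30.7 p [0.6731 0.0389 0.1246] yaw -151.19 tilt 0.02 q [   3.3   31.    10.4   69.5   -0.  -115.5] F [ 1.5 -0.2 -0.7] gap 42.3
shift mm (tool now) [ 0.4201  1.5511 69.58  ] in target axes [ 0.4387  1.542  69.5801] turn rad [-0.0001 -0.0003  0.0002]
```

>>> arm_command(
  rows="0 0 25 0 0 0 0; 0 0 20 0 0 0 0; 0 0 15 0 0 0 0; 0 0 8 0 0 0 0; 0 0 2 0 0 0 0; 0 0 0 0 0 0 0; 0 0 0 0 0 0 0",
)

```text
time: 31.4
position: [0.6739, 0.04, 0.0554]
tcp_rot: [[-0.876, -0.483, 0.002], [-0.483, 0.876, 0.0], [-0.002, -0.001, -1.0]]
contact_force: [-0.2, -0.3, -1.9]
finger_gap: 0.0423
```

>>> arm_command(
  rows="0 0 1.5 0 0 0 0; 0 0 1.5 0 0 0 0; 0 0 1 0 0 0 0; 0 0 1 0 0 0 0; 0 0 0 0 0 0 0",
)

```text
time: 31.9
position: [0.673, 0.04, 0.0489]
tcp_rot: [[-0.875, -0.483, -0.0], [-0.483, 0.875, -0.0], [0.0, 0.0, -1.0]]
contact_force: [0.3, -1.0, -1.8]
finger_gap: 0.0425
```

```bash
python3 go.py
```

```text
t 31.9 p [0.673  0.04   0.0489] yaw -151.1 tilt 0.02 q [   3.4   33.8    3.9   60.1   -0.  -115.5] F [ 0.3 -1.  -1.8] gap 42.5
```

>>> arm_command(
  rows="0 0 1 0 0 0 0; 0 0 0.7 0 0 0 0; 0 0 0 0 0 0 0",
)

```text
time: 32.2
position: [0.6731, 0.04, 0.0488]
tcp_rot: [[-0.875, -0.483, 0.001], [-0.483, 0.875, -0.0], [-0.001, -0.0, -1.0]]
contact_force: [-5.1, -0.2, 8.7]
finger_gap: 0.0425
```

>>> arm_command(
  rows="0 0 0.7 0 0 0 0; 0 0 0 0 0 0 0",
)

```text
time: 32.4
position: [0.6731, 0.04, 0.0487]
tcp_rot: [[-0.875, -0.483, 0.001], [-0.483, 0.875, -0.0], [-0.001, -0.001, -1.0]]
contact_force: [-6.6, -0.9, 14.3]
finger_gap: 0.0425
```

>>> arm_command(
  rows="0 0 0.7 0 0 0 0; 0 0 0 0 0 0 0",
)

```text
time: 32.6
position: [0.6731, 0.04, 0.0487]
tcp_rot: [[-0.875, -0.483, 0.002], [-0.483, 0.875, -0.0], [-0.001, -0.001, -1.0]]
contact_force: [-7.7, -0.7, 19.0]
finger_gap: 0.0426
```

The cap stands on the desk (Fz rising with z constant). Backing off, releasing, lifting and turning to yaw 90°.

>>> arm_command(
  rows="0 0 -2.5 0 0 0 0; 0 0 0 0 0 0 0; 0 0 0 0 0 0 85; 0 0 0 0 0 0 85; 0 0 0 0 0 0 85; 0 0 0 0 0 0 85; 0 0 0 0 0 0 85; 0 0 -10 0 0 0 85; 0 0 -20 0 0 0 85; 0 0 -30 0 0 0 85; 0 0 -40 0 0 0 85; 0 0 -40 0 0 0 85",
)

```text
time: 33.8
position: [0.6728, 0.04, 0.1906]
tcp_rot: [[-0.875, -0.483, -0.0], [-0.483, 0.875, -0.0], [0.0, -0.0, -1.0]]
contact_force: [1.3, 0.1, -0.1]
finger_gap: 0.073
```

>>> arm_command(
  rows="0 0 -45 0 0 0 85; 0 0 -45 0 0 0 85; 0 0 -45 0 0 0 85; 0 0 0 0 0 0.148 100; 0 0 0 0 0 0.148 100; 0 0 0 0 0 0.148 100; 0 0 0 0 0 0.148 100; 0 0 0 0 0 0.148 100; 0 0 0 0 0 0.148 100; 0 0 0 0 0 0.148 100; 0 0 0 0 0 0.148 100; 0 0 0 0 0 0.148 100",
)

```text
time: 35.0
position: [0.6729, 0.0401, 0.3244]
tcp_rot: [[-0.672, 0.74, 0.001], [0.74, 0.672, -0.0], [-0.0, 0.0, -1.0]]
contact_force: [-0.3, 0.5, 0.7]
finger_gap: 0.0857
```

>>> arm_command(
  rows="0 0 0 0 0 0.148 100; 0 0 0 0 0 0.148 100; 0 0 0 0 0 0.148 100; 0 0 0 0 0 0.148 100; 0 0 0 0 0 0.148 100; 0 0 0 0 0 0 100; 0 0 0 0 0 0 100",
)

```text
time: 35.7
position: [0.6731, 0.04, 0.3241]
tcp_rot: [[-0.008, 1.0, 0.001], [1.0, 0.008, -0.0], [-0.0, 0.001, -1.0]]
contact_force: [-0.4, -0.5, 0.1]
finger_gap: 0.0855
```

```bash
cat > look.py <<'E'
from h import *
import sys
np.set_printoptions(precision=4,suppress=True)
s=imaging.grab_frame("scene");t=imaging.grab_frame("top")
G=dict(A=(.545,.338,.062),B=(.581,.222,.042),C=(.445,.346,.042),D=(.41,.227,.042))
for n in sys.argv[1]:
    x,y,z=G[n]; print(n,*locate((s,t),x,y,0,z,.03))
cv2.imwrite("pics/"+sys.argv[2],cv2.resize(cv2.cvtColor(np.hstack([s["color"][50:300,60:400],t["color"][100:350,80:400]]),cv2.COLOR_RGB2BGR),None,fx=1.2,fy=1.2))
E
python3 go.py .545 .338 .33 90; python3 look.py ABCD l1.png
```

```text
t 35.7 p [0.6731 0.04   0.3241] yaw 90.43 tilt 0.03 q [ 3.4 29.8 37.6 97.7 -0.   3. ] F [-0.4 -0.5  0.1] gap 85.5
shift mm (tool now) [ 298.9205 -125.7999   -5.9724] in target axes [ 297.959  -128.0646   -5.8873] turn rad [0.0005 0.0001 0.0076]
A [array([0.5441, 0.3367]), array([0.545 , 0.3345]), array([0.543 , 0.3387])] [(340, 514), (211, 410)]
B [array([0.58  , 0.2219]), array([0.5808, 0.2196]), array([0.579 , 0.2242])] [(251, 423), (150, 345)]
C [array([0.4452, 0.3464]), array([0.4458, 0.3436]), array([0.4441, 0.349 ])] [(290, 462), (184, 377)]
D [array([0.4095, 0.2271]), array([0.4108, 0.2257]), array([0.408 , 0.2287])] [(283, 489), (164, 354)]
```

View pics/l1.png

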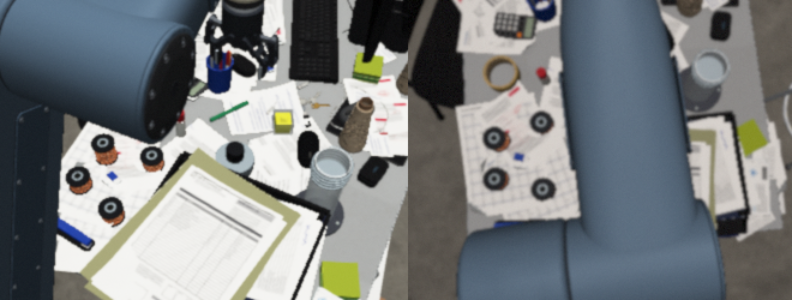

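The cap stands upright behind the tray and all spools are still in place. I'll move over the long spool while refining the fit.

```bash
python3 - <<'E'
s=open('h.py').read()
s=s.replace('''    return ce[i],st[i]''','''    pts=np.argwhere(l==i)[:,::-1].astype(np.float32)
    h=cv2.convexHull(np.concatenate([pts+d for d in ((.5,.5),(-.5,.5),(.5,-.5),(-.5,-.5))]).astype(np.float32))
    return cen(h),[0,0,0,0,cv2.contourArea(h)]''').replace("-c[...,2]>45","-c[...,2]>CT")
s=s.replace("thr=75","thr=T").replace("import numpy as np, cv2","import numpy as np, cv2\nT,CT=90,45")
open('h.py','w').write(s)
E
python3 look.py ABCD l2.png; sed -i 's/T,CT=90,45/T,CT=110,30/' h.py;  python3 look.py ABCD l2.png
```

```text
A [array([0.547 , 0.3384]), array([0.5482, 0.3368]), array([0.5457, 0.3401])] [(472, 513), (353, 410)]
B [array([0.582 , 0.2235]), array([0.5836, 0.222 ]), array([0.5803, 0.2251])] [(349, 422), (263, 345)]
C [array([0.4459, 0.3474]), array([0.4468, 0.3453]), array([0.4447, 0.3495])] [(406, 461), (303, 377)]
D [array([0.4103, 0.2283]), array([0.4121, 0.227 ]), array([0.4082, 0.2299])] [(418, 488), (291, 354)]
A [array([0.5467, 0.3377]), array([0.5478, 0.3361]), array([0.5455, 0.3394])] [(493, 513), (380, 410)]
B [array([0.5814, 0.2233]), array([0.5829, 0.2215]), array([0.5797, 0.2252])] [(366, 422), (286, 345)]
C [array([0.4456, 0.3472]), array([0.4469, 0.3456]), array([0.444 , 0.3488])] [(414, 462), (332, 377)]
D [array([0.4102, 0.228 ]), array([0.4122, 0.2269]), array([0.4079, 0.2295])] [(431, 488), (304, 354)]
```

>>> arm_command(
  rows="42.6 -18 0 0 0 0 100; 42.6 -18 0 0 0 0 100; 42.6 -18 0 0 0 0 100; 42.6 -18 0 0 0 0 100; 42.6 -18 0 0 0 0 100; 42.6 -18 0 0 0 0 100; 42.6 -18 0 0 0 0.008 100; 0 0 0 0 0 0 100; 0 0 0 0 0 0 100; 0 0 0 0 0 0 100",
)

```text
time: 37.0
position: [0.5464, 0.3373, 0.3235]
tcp_rot: [[0.005, 1.0, 0.0], [1.0, -0.005, -0.0], [-0.0, 0.0, -1.0]]
contact_force: [-0.2, 0.2, -0.4]
finger_gap: 0.0855
```

```bash
python3 go.py .545 .338 .03 90
```

```text
t 37.0 p [0.5464 0.3373 0.3235] yaw 89.73 tilt 0.02 q [31.7 25.9 30.8 94.9 -0.  32. ] F [-0.2  0.2 -0.4] gap 85.5
shift mm (tool now) [  0.8282  -1.4446 293.5234] in target axes [  0.7168  -1.4352 293.5238] turn rad [ 0.      0.0004 -0.0047]
```

>>> arm_command(
  rows="0.4 0.3 50 0 0 0 100; 0 0 50 0 0 0 100; 0 0 50 0 0 0 100; 0 0 50 0 0 0 100; 0 0 40 0 0 0 100; 0 0 30 0 0 0 100; 0 0 15 0 0 0 100; 0 0 8.5 0 0 0 100; 0 0 0 0 0 0 100; 0 0 0 0 0 0 100",
)

```text
time: 38.0
position: [0.5474, 0.338, 0.031]
tcp_rot: [[0.006, 1.0, 0.001], [1.0, -0.006, 0.001], [0.001, 0.001, -1.0]]
contact_force: [-0.4, 0.2, -0.1]
finger_gap: 0.0855
```

>>> arm_command(
  rows="0 0 0 0 0 0 40; 0 0 0 0 0 0 40; 0 0 0 0 0 0 40; 0 0 0 0 0 0 40; 0 0 0 0 0 0 40; 0 0 0 0 0 0 40; 0 0 0 0 0 0 40",
  force=45,
)

```text
time: 38.7
position: [0.5472, 0.3386, 0.0315]
tcp_rot: [[0.005, 1.0, 0.002], [1.0, -0.005, 0.001], [0.001, 0.002, -1.0]]
contact_force: [-0.1, -0.8, 5.4]
finger_gap: 0.0592
```

```bash
python3 go.py .545 .338 .03 90;  python3 -c "
from h import *
p=imaging.grab_frame('scene'); save(p,'sp1.png',6,(80,110,200,200))"
```

```text
t 38.7 p [0.5472 0.3386 0.0315] yaw 89.73 tilt 0.13 q [31.8 31.9 -2.7 55.3 -0.  32. ] F [-0.1 -0.8  5.4] gap 59.2
shift mm (tool now) [-0.5897 -2.229   1.4661] in target axes [-0.5779 -2.2287  1.4713] turn rad [ 0.0021 -0.0008 -0.0048]
```

View pics/sp1.png

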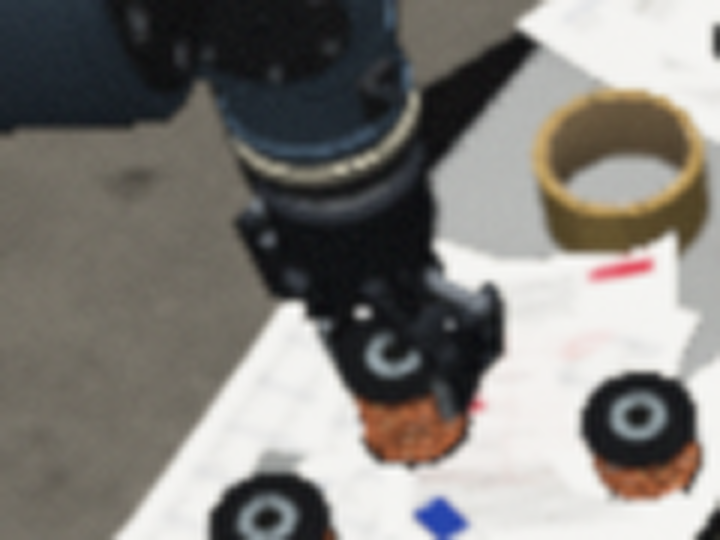

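The long spool is held by its upper half (gap 59 mm). I'll lift it and carry it to the magazine.

>>> arm_command(
  rows="0 0 -5 0 0 0 40; 0 0 -15 0 0 0 40; 0 0 -30 0 0 0 40; 0 0 -45 0 0 0 40; 0 0 -45 0 0 0 40; 0 0 -45 0 0 0 40; 0 0 -45 0 0 0 40; 0 0 -45 0 0 0 40; 0 0 -25 0 0 0 40; 0 0 0 0 0 0 40",
)

```text
time: 39.75
position: [0.5472, 0.3389, 0.3347]
tcp_rot: [[0.005, 1.0, 0.006], [1.0, -0.005, 0.004], [0.004, 0.006, -1.0]]
contact_force: [-0.1, -1.0, -2.6]
finger_gap: 0.059
```

>>> arm_command(
  rows="-20 4 0 0 0 0 40; -40 7 0 0 0 0 40; -46 8 0 0 0 0 40; -46 8 0 0 0 0 40; -46 8 0 0 0 0 40; -46 8 0 0 0 0 40; -46 8 0 0 0 0 40; -46 8 0 0 0 0 40; -46 8 0 0 0 0 40; -46 8 0 0 0 0 40; -46 8 0 0 0 0 40; -40 7 0 0 0 0 40",
)

```text
time: 40.95
position: [0.6336, -0.1784, 0.3288]
tcp_rot: [[0.005, 1.0, -0.002], [1.0, -0.005, 0.0], [0.0, -0.002, -1.0]]
contact_force: [1.5, 0.3, -1.6]
finger_gap: 0.0591
```

>>> arm_command(
  rows="-19 4 0 0 0 0.005 40; 0 0 0 0 0 0 40; 0 0 0 0 0 0 40; 0 0 0 0 0 0 40",
)

```text
time: 41.35
position: [0.6377, -0.1942, 0.3297]
tcp_rot: [[0.009, 1.0, -0.001], [1.0, -0.009, 0.0], [0.0, -0.001, -1.0]]
contact_force: [0.0, 0.0, -1.3]
finger_gap: 0.0591
```

```bash
python3 go.py .641 -.1947 .28 90
python3 - <<'E'
from h import *
s=imaging.grab_frame('scene');t=imaging.grab_frame('top')
st=monitor.observe(); x,y,z=st['position']
im=[]
for p,c in ((s,(280,130,380,250)),(t,(280,100,380,200))):
    q=cv2.resize(p['color'],None,fx=4,fy=4,interpolation=cv2.INTER_CUBIC)
    for a,col in (((x,y,z-.0315,z+.0305,.03),(255,0,0)),((.641,-.1947,.2115,.212,.035),(0,255,0)),((.641,-.1947,0,.014,.065),(0,0,255))):
        cv2.polylines(q,[((hull(p,*a)+.5)*4).astype(int)],True,col,1)
    l,tt,r,b=[k*4 for k in c]; q=q[tt:b,l:r]; im.append(cv2.copyMakeBorder(q,0,480-q.shape[0],0,0,0))
cv2.imwrite('pics/ins1.png',cv2.cvtColor(np.hstack(im),cv2.COLOR_RGB2BGR))
E
```

```text
t 41.35 p [ 0.6377 -0.1942  0.3297] yaw 89.49 tilt 0.05 q [-16.9  29.1  37.1  98.1   0.  -16.4] F [ 0.   0.  -1.3] gap 59.1
shift mm (tool now) [-0.5209  3.3275 49.7077] in target axes [-0.5316  3.2844 49.7105] turn rad [-0.0008 -0.0004 -0.0089]
```

View pics/ins1.png

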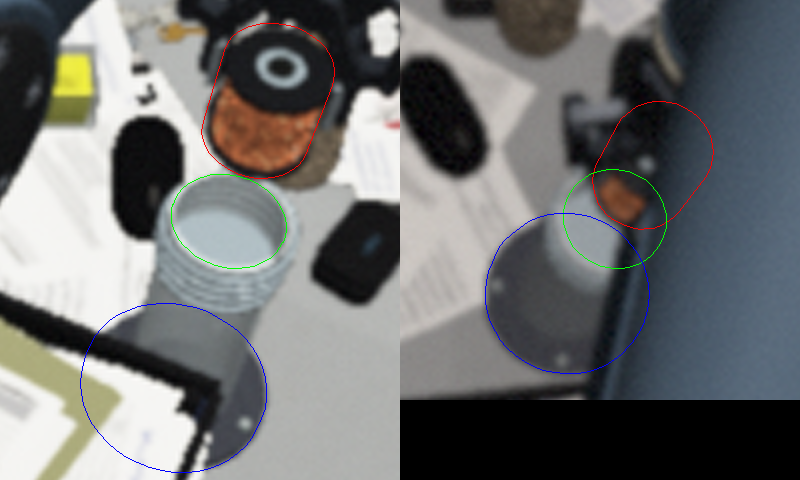

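The spool model lines up with the picture and the rim model with the mouth, apart from the 3 mm x offset already measured. Correcting that and lowering carefully.

>>> arm_command(
  rows="-0.5 3.3 20 0 0 -0.008 40; 0 0 20 0 0 0 40; 0 0 15 0 0 0 40; 0 0 8 0 0 0 40; 0 0 4 0 0 0 40; 0 0 0 0 0 0 40; 0 0 0 0 0 0 40; 0 0 0 0 0 0 40",
)

```text
time: 42.25
position: [0.6416, -0.1958, 0.2639]
tcp_rot: [[0.002, 1.0, 0.001], [1.0, -0.002, -0.0], [-0.0, 0.001, -1.0]]
contact_force: [-0.4, 0.8, -0.6]
finger_gap: 0.0588
```

```bash
python3 go.py .641 -.1947 .243 90
python3 - <<'E'
from h import *
s=imaging.grab_frame('scene');
st=monitor.observe(); x,y,z=st['position']
for p,c in ((s,(290,130,370,220)),):
    q=cv2.resize(p['color'],None,fx=6,fy=6,interpolation=cv2.INTER_CUBIC)
    for a,col in (((x,y,z-.0315,z+.0305,.03),(255,0,0)),((.641,-.1947,.2115,.212,.035),(0,255,0))):
        cv2.polylines(q,[((hull(p,*a)+.5)*6).astype(int)],True,col,1)
    l,tt,r,b=[k*6 for k in c]; q=q[tt:b,l:r]
cv2.imwrite('pics/ins2.png',cv2.cvtColor(q,cv2.COLOR_RGB2BGR))
E
```

```text
t 42.25 p [ 0.6416 -0.1958  0.2639] yaw 89.9 tilt 0.08 q [-17.   28.5  26.6  88.   -0.  -16.9] F [-0.4  0.8 -0.6] gap 58.8
shift mm (tool now) [ 1.085  -0.5835 20.906 ] in target axes [ 1.0756 -0.5563 20.9072] turn rad [ 0.0012  0.0005 -0.0017]
```

View pics/ins2.png

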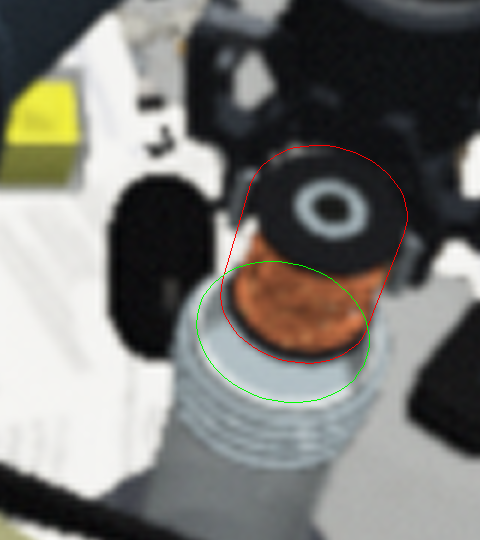

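>>> arm_command(
  rows="1 -0.4 6 0 0 0 40; 0 0 6 0 0 0 40; 0 0 5 0 0 0 40; 0 0 4 0 0 0 40; 0 0 3 0 0 0 40; 0 0 3 0 0 0 40; 0 0 0 0 0 0 40",
)

```text
time: 43.0
position: [0.6407, -0.1947, 0.2356]
tcp_rot: [[0.002, 1.0, -0.001], [1.0, -0.002, 0.0], [0.0, -0.001, -1.0]]
contact_force: [-0.6, -0.7, -1.7]
finger_gap: 0.0589
```

>>> arm_command(
  rows="0 0 3 0 0 0 40; 0 0 3 0 0 0 40; 0 0 3 0 0 0 40; 0 0 0 0 0 0 40; 0 0 0 0 0 0 40",
)

```text
time: 43.5
position: [0.6408, -0.1947, 0.227]
tcp_rot: [[0.002, 1.0, -0.0], [1.0, -0.002, -0.0], [-0.0, -0.0, -1.0]]
contact_force: [0.1, 0.5, -1.4]
finger_gap: 0.0587
```

```bash
python3 go.py .641 -.1947 .243 90
```

```text
t 43.5 p [ 0.6408 -0.1947  0.227 ] yaw 89.9 tilt 0.01 q [-16.9  28.6  21.3  82.7  -0.  -16.8] F [ 0.1  0.5 -1.4] gap 58.7
shift mm (tool now) [ -0.0014   0.2096 -16.0092] in target axes [ -0.0009   0.2128 -16.0092] turn rad [-0.0002  0.0001 -0.0018]
```

The spool is 16 mm inside the bore with no contact. Releasing it.

>>> arm_command(
  rows="0 0 0 0 0 0 100; 0 0 0 0 0 0 100; 0 0 0 0 0 0 100; 0 0 0 0 0 0 100; 0 0 0 0 0 0 100; 0 0 -10 0 0 0 100; 0 0 -25 0 0 0 100; 0 0 -35 0 0 0 100; 0 0 -35 0 0 0 100; 0 0 0 0 0 0 100; 0 0 0 0 0 0 100",
)

```text
time: 44.6
position: [0.6413, -0.1948, 0.3335]
tcp_rot: [[0.002, 1.0, 0.002], [1.0, -0.002, -0.001], [-0.001, 0.002, -1.0]]
contact_force: [-0.1, 0.4, -0.5]
finger_gap: 0.0854
```

```bash
python3 look.py BCD l3.png; python3 go.py .5814 .2233 .33 90; python3 -c "
from h import *
p=imaging.grab_frame('scene'); save(p,'in1.png',6,(60,120,380,260)) if 0 else save(p,'in1.png',2.4,(60,100,390,260))"
```

```text
B [array([0.5893, 0.2126]), array([0.5975, 0.2005]), array([0.5799, 0.2252])] [(149046, 421), (289, 344)]
C [array([0.523 , 0.2726]), array([0.5975, 0.2005]), array([0.444 , 0.3487])] [(149046, 438), (336, 355)]
D [array([0.5073, 0.2234]), array([0.5975, 0.2005]), array([0.4212, 0.258 ])] [(149046, 449), (300, 347)]
t 44.7 p [ 0.6406 -0.1947  0.3315] yaw 89.9 tilt 0.06 q [-16.9  29.5  38.1  98.6  -0.  -16.8] F [ 0.7  0.1 -1.5] gap 85.3
shift mm (tool now) [417.8542 -59.991    1.6112] in target axes [417.9633 -59.23     1.4663] turn rad [-0.001  -0.0002 -0.0018]
```

View pics/in1.png

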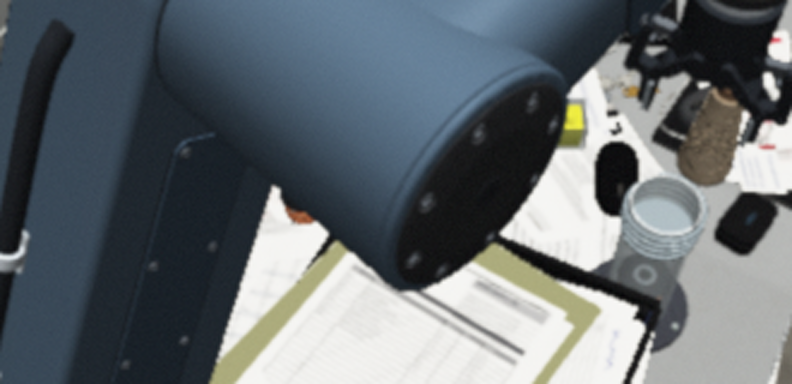

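The long spool is in: its hub ring shows through the tube at (645,275) in this crop. The top view suggests that spool D has been shifted by about 3 cm. I'll fetch B next and look again once the arm is clear.

>>> arm_command(
  rows="20 -3 0 0 0 0 100; 40 -6 0 0 0 0 100; 45 -6 0 0 0 0 100; 45 -6 0 0 0 0 100; 45 -6 0 0 0 0 100; 45 -6 0 0 0 0 100; 45 -6 0 0 0 0 100; 45 -6 0 0 0 0 100; 45 -6 0 0 0 0 100; 35 -6 0 0 0 0 100; 8 -3 0 0 0 0 100; 0 0 0 0 0 0 100",
)

```text
time: 45.95
position: [0.5808, 0.2245, 0.3311]
tcp_rot: [[-0.001, 1.0, -0.002], [1.0, 0.001, -0.001], [-0.001, -0.002, -1.0]]
contact_force: [-0.0, -0.9, -0.8]
finger_gap: 0.0855
```

```bash
sed -i 's/D=(.41,.227/D=(.422,.257/' look.py; python3 look.py BCD l4.png; python3 go.py .5814 .2233 .012 90
```

```text
B [array([0.5811, 0.122 ]), array([0.5829, 0.2214]), array([0.5947, 0.0217])] [(366, 434), (196608, 334)]
C [array([0.509, 0.189]), array([0.4469, 0.3456]), array([0.5947, 0.0217])] [(414, 452), (196608, 341)]
D [array([0.5008, 0.1477]), array([0.425 , 0.2551]), array([0.5947, 0.0217])] [(404, 460), (196608, 335)]
t 46.05 p [0.5816 0.2225 0.3316] yaw 89.89 tilt 0.07 q [21.  23.7 28.5 94.9 -0.  21.1] F [ 0.4  0.2 -0.4] gap 85.3
shift mm (tool now) [  1.0653   0.1018 319.5915] in target axes [  0.7915  -0.1509 319.5923] turn rad [-0.0008  0.0009 -0.002 ]
```

>>> arm_command(
  rows="0.8 0 45 0 0 0 100; 0 0 45 0 0 0 100; 0 0 45 0 0 0 100; 0 0 45 0 0 0 100; 0 0 45 0 0 0 100; 0 0 40 0 0 0 100; 0 0 30 0 0 0 100; 0 0 15 0 0 0 100; 0 0 9.5 0 0 0 100; 0 0 0 0 0 0 100; 0 0 0 0 0 0 100",
)

```text
time: 47.15
position: [0.5823, 0.2236, 0.0134]
tcp_rot: [[0.003, 1.0, 0.001], [1.0, -0.003, 0.0], [0.0, 0.001, -1.0]]
contact_force: [0.3, -0.2, 0.3]
finger_gap: 0.0858
```

>>> arm_command(
  rows="0 0 0 0 0 0 40; 0 0 0 0 0 0 40; 0 0 0 0 0 0 40; 0 0 0 0 0 0 40; 0 0 0 0 0 0 40; 0 0 0 0 0 0 40; 0 0 0 0 0 0 40",
  force=45,
)

```text
time: 47.85
position: [0.5824, 0.2243, 0.0139]
tcp_rot: [[0.002, 1.0, 0.002], [1.0, -0.002, 0.0], [0.0, 0.002, -1.0]]
contact_force: [0.4, -1.3, 4.7]
finger_gap: 0.0589
```

```bash
python3 go.py .641 -.1947 .33 90
```

```text
t 47.85 p [0.5824 0.2243 0.0139] yaw 89.9 tilt 0.12 q [21.1 31.2 -7.  51.7 -0.  21.2] F [ 0.4 -1.3  4.7] gap 58.9
shift mm (tool now) [-418.8105   60.0589 -316.0575] in target axes [-418.9994   58.6487 -316.0719] turn rad [ 0.0021 -0.0003 -0.0018]
```

B is gripped. Lifting it and carrying it to the magazine.

>>> arm_command(
  rows="0 0 -5 0 0 0 40; 0 0 -15 0 0 0 40; 0 0 -35 0 0 0 40; 0 0 -45 0 0 0 40; 0 0 -45 0 0 0 40; 0 0 -45 0 0 0 40; 0 0 -45 0 0 0 40; 0 0 -45 0 0 0 40; 0 0 -36 0 0 0 40; 0 0 0 0 0 0 40",
)

```text
time: 48.85
position: [0.5826, 0.2247, 0.3344]
tcp_rot: [[0.002, 1.0, 0.008], [1.0, -0.002, 0.003], [0.003, 0.008, -1.0]]
contact_force: [-0.3, 0.4, -2.8]
finger_gap: 0.0587
```

>>> arm_command(
  rows="-20 3 0 0 0 0 40; -40 6 0 0 0 0 40; -45 6 0 0 0 0 40; -45 6 0 0 0 0 40; -45 6 0 0 0 0 40; -45 6 0 0 0 0 40; -45 6 0 0 0 0 40; -45 6 0 0 0 0 40; -45 6 0 0 0 0 40; -35 6 0 0 0 0 40; -8 2 0 0 0 0 40; 0 0 0 0 0 0 40",
)

```text
time: 50.05
position: [0.6396, -0.1952, 0.3272]
tcp_rot: [[0.004, 1.0, -0.002], [1.0, -0.004, 0.001], [0.001, -0.002, -1.0]]
contact_force: [-0.0, 0.2, -1.1]
finger_gap: 0.0587
```

>>> arm_command(
  rows="0 0 0 0 0 0 40; 0 0 0 0 0 0 40; 0 0 20 0 0 0 40; 0 0 20 0 0 0 40; 0 0 15 0 0 0 40; 0 0 10 0 0 0 40; 0 0 5 0 0 0 40; 0 0 0 0 0 0 40; 0 0 0 0 0 0 40",
)

```text
time: 50.95
position: [0.6401, -0.1937, 0.2594]
tcp_rot: [[0.001, 1.0, 0.001], [1.0, -0.001, -0.0], [-0.0, 0.001, -1.0]]
contact_force: [0.1, -0.1, -1.7]
finger_gap: 0.0588
```

```bash
python3 go.py .6415 -.1947 .228 90
python3 - <<'E'
from h import *
s=imaging.grab_frame('scene');
st=monitor.observe(); x,y,z=st['position']
for p,c in ((s,(290,130,370,220)),):
    q=cv2.resize(p['color'],None,fx=6,fy=6,interpolation=cv2.INTER_CUBIC)
    for a,col in (((x,y,z-.0139,z+.0281,.03),(255,0,0)),((.641,-.1947,.2115,.212,.035),(0,255,0))):
        cv2.polylines(q,[((hull(p,*a)+.5)*6).astype(int)],True,col,1)
    l,tt,r,b=[k*6 for k in c]; q=q[tt:b,l:r]
cv2.imwrite('pics/ins3.png',cv2.cvtColor(q,cv2.COLOR_RGB2BGR))
E
```

```text
t 50.95 p [ 0.6401 -0.1937  0.2594] yaw 89.92 tilt 0.06 q [-16.8  28.3  25.5  87.2  -0.  -16.8] F [ 0.1 -0.1 -1.7] gap 58.8
shift mm (tool now) [-0.9639  1.3662 31.3606] in target axes [-0.9777  1.3943 31.359 ] turn rad [ 0.0009  0.0004 -0.0014]
```

View pics/ins3.png

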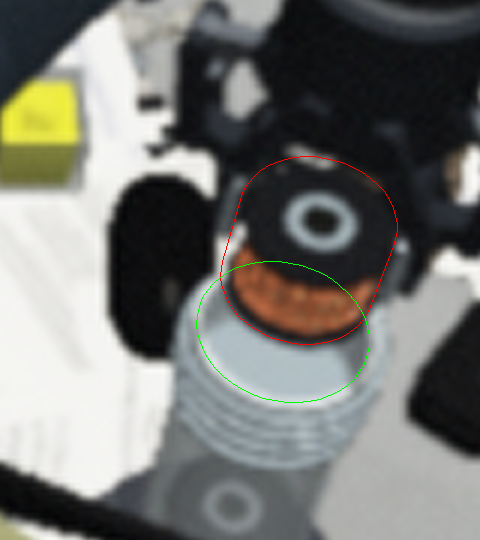

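The spool is upright and lined up, and the long spool's hub shows in the tube at (233,505). Inserting.

>>> arm_command(
  rows="-1 1.4 10 0 0 0 40; 0 0 10 0 0 0 40; 0 0 8 0 0 0 40; 0 0 5 0 0 0 40; 0 0 3 0 0 0 40; 0 0 3 0 0 0 40; 0 0 2 0 0 0 40; 0 0 0 0 0 0 40; 0 0 0 0 0 0 40",
)

```text
time: 51.9
position: [0.6413, -0.1949, 0.2178]
tcp_rot: [[0.002, 1.0, 0.0], [1.0, -0.002, -0.0], [-0.0, 0.0, -1.0]]
contact_force: [-0.3, 0.1, -2.2]
finger_gap: 0.0586
```

```bash
python3 go.py .6415 -.1947 .215 90
```

```text
t 51.9 p [ 0.6413 -0.1949  0.2178] yaw 89.9 tilt 0.02 q [-16.9  28.7  20.2  81.5  -0.  -16.8] F [-0.3  0.1 -2.2] gap 58.6
shift mm (tool now) [0.2267 0.1768 2.7828] in target axes [0.2259 0.178  2.7828] turn rad [ 0.0003  0.0002 -0.0017]
```

>>> arm_command(
  rows="0 0 1.5 0 0 0 40; 0 0 0 0 0 0 100; 0 0 0 0 0 0 100; 0 0 0 0 0 0 100; 0 0 0 0 0 0 100; 0 0 0 0 0 0 100; 0 0 -10 0 0 0 100; 0 0 -25 0 0 0 100; 0 0 -40 0 0 0 100; 0 0 -40 0 0 0 100; 0 0 0 0 0 0 100; 0 0 0 0 0 0 100",
)

```text
time: 53.1
position: [0.6418, -0.1951, 0.3326]
tcp_rot: [[0.002, 1.0, 0.003], [1.0, -0.002, -0.001], [-0.001, 0.003, -1.0]]
contact_force: [-0.9, 0.1, -0.6]
finger_gap: 0.0853
```

>>> arm_command(
  rows="20 -8 0 0 0 0 100; 40 -14 0 0 0 0 100; 45 -16 0 0 0 0 100; 45 -16 0 0 0 0 100; 45 -16 0 0 0 0 100; 45 -16 0 0 0 0 100; 45 -16 0 0 0 0 100; 45 -16 0 0 0 0 100; 45 -16 0 0 0 0 100; 45 -16 0 0 0 0 100; 45 -16 0 0 0 0 100; 45 -16 0 0 0 0 100",
)

```text
time: 54.3
position: [0.4586, 0.3168, 0.33]
tcp_rot: [[0.002, 1.0, -0.002], [1.0, -0.002, -0.001], [-0.001, -0.002, -1.0]]
contact_force: [0.5, 0.5, -0.5]
finger_gap: 0.0853
```

>>> arm_command(
  rows="30 -11 0 0 0 0 100; 3 -2 0 0 0 0 100; 0 0 0 0 0 0 100; 0 0 0 0 0 0 100; 0 0 0 0 0 0 100",
)

```text
time: 54.8
position: [0.4477, 0.3472, 0.3309]
tcp_rot: [[0.003, 1.0, -0.0], [1.0, -0.003, -0.0], [-0.0, -0.0, -1.0]]
contact_force: [0.1, -0.3, 0.1]
finger_gap: 0.0853
```

```bash
python3 look.py CD l5.png; python3 go.py .4456 .3472 .012 90
```

```text
C [array([0.4454, 0.3472]), array([0.4469, 0.3456]), array([0.4437, 0.3489])] [(414, 462), (351, 377)]
D [array([0.4233, 0.2568]), array([0.425 , 0.2551]), array([0.4214, 0.2586])] [(404, 480), (319, 359)]
t 54.9 p [0.4477 0.3473 0.3311] yaw 89.8 tilt 0.01 q [37.8 17.4 18.9 91.5 -0.  38. ] F [-0.3 -0.4 -0.9] gap 85.6
shift mm (tool now) [ -0.0853  -2.1579 319.1218] in target axes [ -0.1246  -2.133  319.122 ] turn rad [ 0.0001  0.0001 -0.0035]
```

View pics/l5.png

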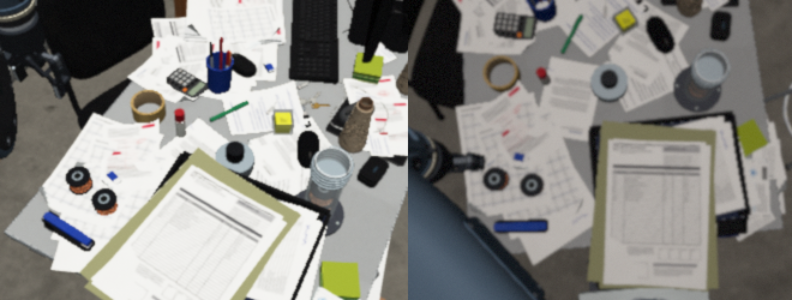

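B has gone in; only C and D remain, with D shifted nearer to C. I turn the jaws 15° so the fingers clear D and the eraser, then take C.

>>> arm_command(
  rows="0 -2 45 0 0 0 100; 0 0 45 0 0 -0.131 100; 0 0 45 0 0 -0.131 100; 0 0 45 0 0 0 100; 0 0 45 0 0 0 100; 0 0 40 0 0 0 100; 0 0 30 0 0 0 100; 0 0 15 0 0 0 100; 0 0 9 0 0 0 100; 0 0 0 0 0 0 100; 0 0 0 0 0 0 100",
)

```text
time: 56.0
position: [0.4459, 0.3485, 0.0128]
tcp_rot: [[-0.257, 0.966, 0.001], [0.966, 0.257, 0.001], [0.0, 0.001, -1.0]]
contact_force: [-0.0, -1.0, 0.5]
finger_gap: 0.0852
```

>>> arm_command(
  rows="0 0 0 0 0 0 40; 0 0 0 0 0 0 40; 0 0 0 0 0 0 40; 0 0 0 0 0 0 40; 0 0 0 0 0 0 40; 0 0 0 0 0 0 40; 0 0 0 0 0 0 40",
  force=45,
)

```text
time: 56.7
position: [0.4459, 0.3488, 0.0133]
tcp_rot: [[-0.257, 0.966, 0.002], [0.966, 0.257, 0.001], [0.0, 0.002, -1.0]]
contact_force: [0.5, -1.2, 5.5]
finger_gap: 0.059
```

```bash
python3 go.py .641 -.1947 .33 90
```

```text
t 56.7 p [0.4459 0.3488 0.0133] yaw 104.9 tilt 0.12 q [ 38.   26.5 -15.8  47.5  -0.   23.1] F [ 0.5 -1.2  5.5] gap 59.0
shift mm (tool now) [-575.2257   49.4157 -316.8616] in target axes [-543.4751  195.1478 -316.67  ] turn rad [ 0.0019 -0.0007  0.2601]
```

>>> arm_command(
  rows="0 0 -5 0 0 0 40; 0 0 -15 0 0 0 40; 0 0 -35 0 0 0 40; 0 0 -45 0 0 0 40; 0 0 -45 0 0 0.13 40; 0 0 -45 0 0 0.13 40; 0 0 -45 0 0 0 40; 0 0 -45 0 0 0 40; 0 0 -36 0 0 0 40; 0 0 0 0 0 0 40",
)

```text
time: 57.7
position: [0.4462, 0.3493, 0.3337]
tcp_rot: [[-0.0, 1.0, 0.007], [1.0, 0.0, 0.005], [0.005, 0.007, -1.0]]
contact_force: [-0.5, 0.5, -1.1]
finger_gap: 0.0589
```

>>> arm_command(
  rows="-20 7 0 0 0 0 40; -40 14 0 0 0 0 40; -45 16.2 0 0 0 0 40; -45 16.2 0 0 0 0 40; -45 16.2 0 0 0 0 40; -45 16.2 0 0 0 0 40; -45 16.2 0 0 0 0 40; -45 16.2 0 0 0 0 40; -45 16.2 0 0 0 0 40; -45 16.2 0 0 0 0 40; -45 16.2 0 0 0 0 40; -45 16.2 0 0 0 0 40",
)

```text
time: 58.9
position: [0.6283, -0.1634, 0.3277]
tcp_rot: [[-0.0, 1.0, -0.001], [1.0, 0.0, 0.0], [0.0, -0.001, -1.0]]
contact_force: [1.8, 0.5, 0.3]
finger_gap: 0.0583
```

>>> arm_command(
  rows="-30 11 0 0 0 0 40; -3.5 1 0 0 0 0 40; 0 0 0 0 0 0 40; 0 0 0 0 0 0 40; 0 0 20 0 0 0 40; 0 0 20 0 0 0 40; 0 0 15 0 0 0 40; 0 0 10 0 0 0 40; 0 0 5 0 0 0 40; 0 0 0 0 0 0 40; 0 0 0 0 0 0 40",
)

```text
time: 60.0
position: [0.6405, -0.1948, 0.2589]
tcp_rot: [[-0.001, 1.0, 0.001], [1.0, 0.001, -0.0], [-0.0, 0.001, -1.0]]
contact_force: [-0.3, 1.3, -1.3]
finger_gap: 0.0592
```

```bash
python3 go.py .641 -.1947 .228 90
python3 - <<'E'
from h import *
s=imaging.grab_frame('scene'); np.set_printoptions(precision=4,suppress=True)
x,y,z=monitor.observe()['position']
# copper strip centroid of the held spool vs the same for earlier-held B: offset in pixel columns
c=s['color'].astype(int); m=(c[...,0]-c[...,2]>40); h=hull(s,x,y,z-.0133,z+.0287,.032); w=np.zeros(m.shape,np.uint8); cv2.fillConvexPoly(w,h.astype(int),1)
a=np.argwhere(m&(w>0)); print('copper cols',a[:,1].min(),a[:,1].max(),a.mean(0)[::-1],'hull cols',h[:,0,0].min(),h[:,0,0].max())
for X in ((x-.02,y,z),(x,y,z),(x+.02,y,z)): print(proj(s,X))
E
```

```text
t 60.0 p [ 0.6405 -0.1948  0.2589] yaw 90.03 tilt 0.06 q [-16.9  28.4  25.6  87.2  -0.  -16.9] F [-0.3  1.3 -1.3] gap 59.2
shift mm (tool now) [ 0.1044  0.4396 30.9189] in target axes [ 0.092   0.4694 30.9185] turn rad [0.001  0.0004 0.0006]
copper cols 329 352 [339.7299 178.8333] hull cols 325.97272 357.08145
(np.float64(337.6381434689775), np.float64(179.34273122194844))
(np.float64(340.57370273808635), np.float64(173.25090658404727))
(np.float64(343.45014406905517), np.float64(167.2817625255825))
```

Alignment matches the previous drop, so I insert it the same way.

>>> arm_command(
  rows="0 0.5 10 0 0 0 40; 0 0 10 0 0 0 40; 0 0 8 0 0 0 40; 0 0 5 0 0 0 40; 0 0 3 0 0 0 40; 0 0 3 0 0 0 40; 0 0 3 0 0 0 40; 0 0 0 0 0 0 40; 0 0 0 0 0 0 40",
)

```text
time: 60.95
position: [0.6409, -0.1951, 0.2162]
tcp_rot: [[-0.0, 1.0, 0.0], [1.0, 0.0, -0.0], [-0.0, 0.0, -1.0]]
contact_force: [-0.2, 0.1, -0.5]
finger_gap: 0.0586
```

```bash
python3 go.py .6415 -.1947 .215 90
```

```text
t 60.95 p [ 0.6409 -0.1951  0.2162] yaw 90.01 tilt 0.01 q [-16.9  28.6  19.9  81.2  -0.  -16.9] F [-0.2  0.1 -0.5] gap 58.6
shift mm (tool now) [0.3602 0.6452 1.2063] in target axes [0.3601 0.6453 1.2063] turn rad [0.0001 0.0001 0.0002]
```

>>> arm_command(
  rows="0 0 0 0 0 0 100; 0 0 0 0 0 0 100; 0 0 0 0 0 0 100; 0 0 0 0 0 0 100; 0 0 0 0 0 0 100; 0 0 -10 0 0 0 100; 0 0 -25 0 0 0 100; 0 0 -40 0 0 0 100; 0 0 -40 0 0 0 100; 0 0 0 0 0 0 100; 0 0 0 0 0 0 100",
)

```text
time: 62.05
position: [0.6413, -0.1952, 0.3326]
tcp_rot: [[-0.0, 1.0, 0.003], [1.0, 0.0, -0.001], [-0.001, 0.003, -1.0]]
contact_force: [0.6, 0.3, -0.9]
finger_gap: 0.0851
```

>>> arm_command(
  rows="20 -10 0 0 0 0 100; 40 -19 0 0 0 0 100; 45 -21.7 0 0 0 0 100; 45 -21.7 0 0 0 0 100; 45 -21.7 0 0 0 0 100; 45 -21.7 0 0 0 0 100; 45 -21.7 0 0 0 0 100; 45 -21.7 0 0 0 0 100; 45 -21.7 0 0 0 0 100; 45 -21.7 0 0 0 0 100; 28 -13.5 0 0 0 0 100; 4 -2 0 0 0 0 100",
)

```text
time: 63.25
position: [0.4205, 0.2593, 0.3299]
tcp_rot: [[-0.004, 1.0, -0.002], [1.0, 0.004, -0.001], [-0.001, -0.002, -1.0]]
contact_force: [-0.1, 0.3, -0.4]
finger_gap: 0.0856
```

>>> arm_command(
  rows="0 0 0 0 0 0 100; 0 0 0 0 0 0 100; 0 0 0 0 0 0 100",
)

```text
time: 63.55
position: [0.423, 0.2559, 0.3307]
tcp_rot: [[0.001, 1.0, -0.0], [1.0, -0.001, -0.001], [-0.001, -0.0, -1.0]]
contact_force: [0.1, -0.0, -0.8]
finger_gap: 0.0858
```

```bash
python3 look.py D l6.png; python3 go.py .4233 .2568 .012 90; python3 -c "
from h import *
p=imaging.grab_frame('scene'); save(p,'in3.png',2.4,(60,100,390,260))"
```

```text
D [array([0.5008, 0.1477]), array([0.425 , 0.2551]), array([0.5947, 0.0217])] [(404, 460), (196608, 335)]
t 63.65 p [0.4231 0.256  0.3309] yaw 89.91 tilt 0.02 q [31.2  9.9  8.8 88.9 -0.  31.3] F [-0.  -0.1  0. ] gap 85.6
shift mm (tool now) [  0.9228   0.2335 318.9188] in target axes [  0.8217   0.1824 318.9191] turn rad [-0.0002  0.0003 -0.0015]
```

View pics/in3.png

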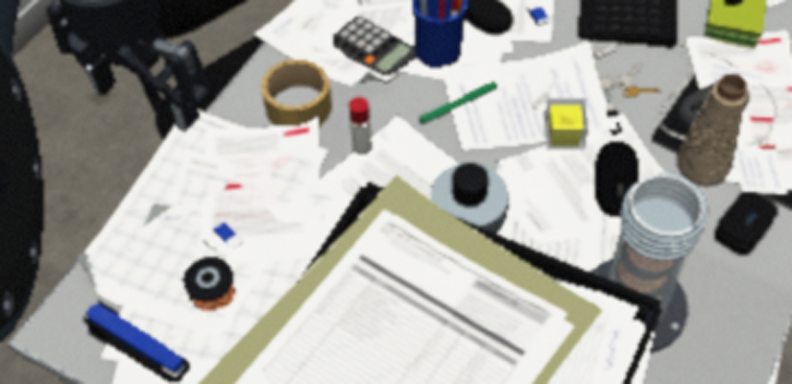

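The stack shows in the tube at about (645,265) and only D, at (208,283), is left on the desk, unmoved. Taking it.

>>> arm_command(
  rows="0.8 0 45 0 0 0 100; 0 0 45 0 0 0 100; 0 0 45 0 0 0 100; 0 0 45 0 0 0 100; 0 0 45 0 0 0 100; 0 0 40 0 0 0 100; 0 0 30 0 0 0 100; 0 0 15 0 0 0 100; 0 0 9 0 0 0 100; 0 0 0 0 0 0 100; 0 0 0 0 0 0 100",
)

```text
time: 64.8
position: [0.4232, 0.2578, 0.0127]
tcp_rot: [[0.0, 1.0, 0.001], [1.0, -0.0, 0.0], [0.0, 0.001, -1.0]]
contact_force: [0.3, 0.3, 0.2]
finger_gap: 0.0854
```

>>> arm_command(
  rows="0 0 0 0 0 0 40; 0 0 0 0 0 0 40; 0 0 0 0 0 0 40; 0 0 0 0 0 0 40; 0 0 0 0 0 0 40; 0 0 0 0 0 0 40; 0 0 0 0 0 0 40",
  force=45,
)

```text
time: 65.5
position: [0.4233, 0.2579, 0.0132]
tcp_rot: [[-0.0, 1.0, 0.002], [1.0, 0.0, 0.001], [0.001, 0.002, -1.0]]
contact_force: [-1.4, -0.8, 8.0]
finger_gap: 0.0591
```

```bash
python3 go.py .641 -.1947 .33 90
```

```text
t 65.5 p [0.4233 0.2579 0.0132] yaw 90.01 tilt 0.11 q [ 31.4  20.9 -25.7  43.3  -0.   31.4] F [-1.4 -0.8  8. ] gap 59.1
shift mm (tool now) [-452.4579  218.2474 -316.7183] in target axes [-452.6409  217.7496 -316.7994] turn rad [ 0.0017 -0.0007  0.0001]
```

>>> arm_command(
  rows="0 0 -5 0 0 0 40; 0 0 -15 0 0 0 40; 0 0 -35 0 0 0 40; 0 0 -45 0 0 0 40; 0 0 -45 0 0 0 40; 0 0 -45 0 0 0 40; 0 0 -45 0 0 0 40; 0 0 -45 0 0 0 40; 0 0 -36 0 0 0 40; 0 0 0 0 0 0 40",
)

```text
time: 66.5
position: [0.4238, 0.2585, 0.3332]
tcp_rot: [[-0.0, 1.0, 0.007], [1.0, 0.0, 0.004], [0.004, 0.007, -1.0]]
contact_force: [0.9, 0.1, -2.0]
finger_gap: 0.0587
```

>>> arm_command(
  rows="-20 10 0 0 0 0 40; -40 19 0 0 0 0 40; -45 21.7 0 0 0 0 40; -45 21.7 0 0 0 0 40; -45 21.7 0 0 0 0 40; -45 21.7 0 0 0 0 40; -45 21.7 0 0 0 0 40; -45 21.7 0 0 0 0 40; -45 21.7 0 0 0 0 40; -45 21.7 0 0 0 0 40; -28 13.5 0 0 0 0 40; -4.5 2 0 0 0 0 40",
)

```text
time: 67.7
position: [0.6414, -0.1982, 0.3253]
tcp_rot: [[0.003, 1.0, -0.003], [1.0, -0.003, 0.0], [0.0, -0.003, -1.0]]
contact_force: [-0.3, 0.3, -2.6]
finger_gap: 0.0584
```

>>> arm_command(
  rows="0 0 0 0 0 0 40; 0 0 0 0 0 0 40; 0 0 20 0 0 0 40; 0 0 20 0 0 0 40; 0 0 15 0 0 0 40; 0 0 10 0 0 0 40; 0 0 5 0 0 0 40; 0 0 0 0 0 0 40; 0 0 0 0 0 0 40",
)

```text
time: 68.6
position: [0.641, -0.1945, 0.2589]
tcp_rot: [[-0.001, 1.0, 0.001], [1.0, 0.001, -0.0], [-0.0, 0.001, -1.0]]
contact_force: [-0.2, -0.2, -1.8]
finger_gap: 0.0588
```

```bash
python3 go.py .641 -.1947 .228 90
python3 - <<'E'
from h import *
s=imaging.grab_frame('scene'); np.set_printoptions(precision=4,suppress=True)
x,y,z=monitor.observe()['position']
c=s['color'].astype(int); m=(c[...,0]-c[...,2]>40); h=hull(s,x,y,z-.0133,z+.0287,.032); w=np.zeros(m.shape,np.uint8); cv2.fillConvexPoly(w,h.astype(int),1)
a=np.argwhere(m&(w>0)); print('copper cols',a[:,1].min(),a[:,1].max(),a.mean(0)[::-1],'hull cols',h[:,0,0].min(),h[:,0,0].max())
E
```

```text
t 68.6 p [ 0.641  -0.1945  0.2589] yaw 90.03 tilt 0.06 q [-16.9  28.4  25.7  87.2  -0.  -16.9] F [-0.2 -0.2 -1.8] gap 58.8
shift mm (tool now) [-0.2243 -0.0247 30.9069] in target axes [-0.236   0.0046 30.9068] turn rad [0.0009 0.0004 0.0006]
copper cols 330 352 [339.9086 178.7086] hull cols 325.92264 357.0184
```

>>> arm_command(
  rows="0 0 10 0 0 0 40; 0 0 10 0 0 0 40; 0 0 8 0 0 0 40; 0 0 5 0 0 0 40; 0 0 3 0 0 0 40; 0 0 3 0 0 0 40; 0 0 3 0 0 0 40; 0 0 0 0 0 0 40; 0 0 0 0 0 0 40",
)

```text
time: 69.55
position: [0.6409, -0.1948, 0.2162]
tcp_rot: [[-0.0, 1.0, 0.0], [1.0, 0.0, -0.0], [-0.0, 0.0, -1.0]]
contact_force: [0.0, 0.0, -2.1]
finger_gap: 0.0588
```

```bash
python3 go.py .6415 -.1947 .215 90
```

```text
t 69.55 p [ 0.6409 -0.1948  0.2162] yaw 90.01 tilt 0.01 q [-16.9  28.6  19.9  81.2  -0.  -16.9] F [ 0.   0.  -2.1] gap 58.8
shift mm (tool now) [0.0815 0.6195 1.2204] in target axes [0.0814 0.6197 1.2203] turn rad [0.0002 0.0002 0.0001]
```

Release, rise, and move back over the emptied area so both cameras can see.

>>> arm_command(
  rows="0 0 0 0 0 0 100; 0 0 0 0 0 0 100; 0 0 0 0 0 0 100; 0 0 0 0 0 0 100; 0 0 0 0 0 0 100; 0 0 -10 0 0 0 100; 0 0 -25 0 0 0 100; 0 0 -40 0 0 0 100; 0 0 -40 0 0 0 100; 0 0 0 0 0 0 100; 0 0 0 0 0 0 100",
)

```text
time: 70.65
position: [0.6413, -0.1949, 0.3326]
tcp_rot: [[-0.0, 1.0, 0.003], [1.0, 0.0, -0.001], [-0.001, 0.003, -1.0]]
contact_force: [0.1, 0.4, -0.6]
finger_gap: 0.0856
```

>>> arm_command(
  rows="20 -8 0 0 0 0 100; 40 -14 0 0 0 0 100; 45 -16 0 0 0 0 100; 45 -16 0 0 0 0 100; 45 -16 0 0 0 0 100; 45 -16 0 0 0 0 100; 45 -16 0 0 0 0 100; 45 -16 0 0 0 0 100; 45 -16 0 0 0 0 100; 45 -16 0 0 0 0 100; 45 -16 0 0 0 0 100; 45 -16 0 0 0 0 100",
)

```text
time: 71.85
position: [0.4572, 0.3166, 0.33]
tcp_rot: [[-0.0, 1.0, -0.002], [1.0, 0.0, -0.001], [-0.001, -0.002, -1.0]]
contact_force: [1.5, 0.4, 0.5]
finger_gap: 0.0851
```

>>> arm_command(
  rows="30 -11 0 0 0 0 100; 0 0 0 0 0 0 100; 0 0 0 0 0 0 100; 0 0 0 0 0 0 100",
)

```text
time: 72.25
position: [0.4477, 0.3444, 0.3305]
tcp_rot: [[0.0, 1.0, -0.001], [1.0, -0.0, -0.001], [-0.001, -0.001, -1.0]]
contact_force: [-0.5, -0.5, -1.0]
finger_gap: 0.0851
```

```bash
python3 go.py
python3 - <<'E'
from h import *
s=imaging.grab_frame('scene');t=imaging.grab_frame('top')
f=lambda p,c,k:cv2.resize(p['color'][c[1]:c[3],c[0]:c[2]],None,fx=k,fy=k,interpolation=cv2.INTER_CUBIC)
a=f(s,(60,90,390,260),1.5); b=f(t,(100,100,400,260),1.0)
m1=f(s,(285,150,385,250),3.0)[:300]; m2=f(t,(280,120,380,200),3.0)
W=800; top=np.zeros((260,W,3),np.uint8); top[:a.shape[0],:a.shape[1]]=a; top[:b.shape[0],500:800]=b
bot=np.zeros((300,W,3),np.uint8); bot[:300,:300]=m1; bot[:240,320:620]=m2
cv2.imwrite('pics/final.png',cv2.cvtColor(np.vstack([top,bot]),cv2.COLOR_RGB2BGR))
for p in (s,t):
    for l in ("long_spool_mid","short_spool_1_mid","cap","eraser","glue_stick","sticky_cube","tape_roll"):
        for d in imaging.look_for(l,p)[:2]:
            bx=d["box"]; print(l,round(d["conf"],2),np.round(at_z(p,(bx[0]+bx[2])/2,(bx[1]+bx[3])/2,0.02),3))
E
```

```text
t 72.25 p [0.4477 0.3444 0.3305] yaw 89.98 tilt 0.08 q [37.6 17.3 18.6 91.4 -0.  37.6] F [-0.5 -0.5 -1. ] gap 85.1
long_spool_mid 0.69 [ 0.697 -0.2    0.02 ]
short_spool_1_mid 0.73 [ 0.777 -0.185  0.02 ]
cap 0.86 [0.685 0.045 0.02 ]
eraser 0.45 [0.485 0.274 0.02 ]
glue_stick 0.62 [ 0.777 -0.184  0.02 ]
glue_stick 0.59 [0.716 0.221 0.02 ]
sticky_cube 0.82 [ 0.494 -0.309  0.02 ]
tape_roll 0.7 [0.729 0.316 0.02 ]
cap 0.95 [0.667 0.041 0.02 ]
glue_stick 0.56 [0.704 0.214 0.02 ]
sticky_cube 0.66 [ 0.655 -0.199  0.02 ]
sticky_cube 0.55 [ 0.487 -0.318  0.02 ]
tape_roll 0.77 [0.723 0.324 0.02 ]
```

View pics/final.png

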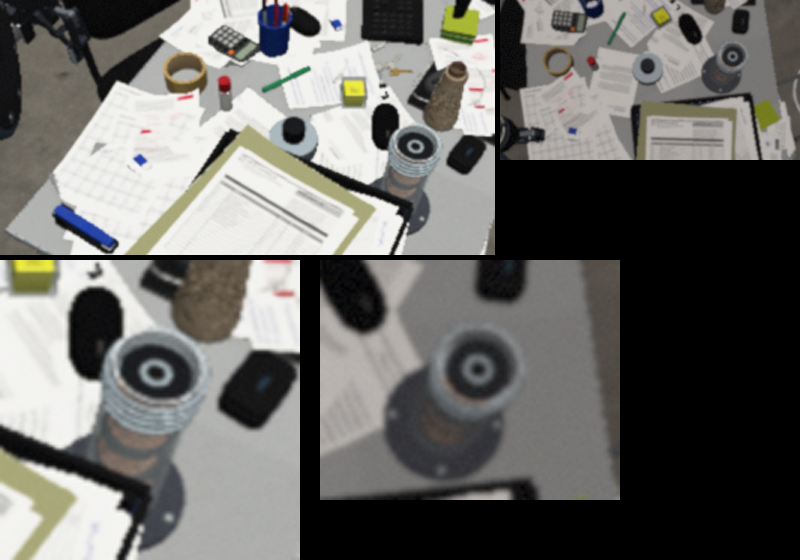

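The top flange of the last spool sits level just below the rim, at (155,373) in the lower left crop, so all four spools are stacked. The desk is clear of spools, the cap stands knob up at (293,135) in the upper left crop, and the bystanders are where they were. Handing in.

```bash
python3 -c "
from workcell import job; print(job.finish_job())"
```

```text
the job is handed in; nothing more can be done
None
```

The magazine is refilled and the job is handed in at about 72 s of the allowed 210 s; the interface reported no verdict.

- **Cap:** I unscrewed it in three strokes, about 2.5 turns anticlockwise. It lifted off with only its own weight on the wrist. It stands knob up at about (0.673, 0.040), behind the trays and away from the magazine.
- **Spools:** The long spool went in first, then the three short ones. One short spool was knocked about 3 cm aside during the run; I measured it again and picked it up from its new place.
- **Last checks:** The final pictures show no spools on the desk and the top spool sitting level just below the rim. The eraser, glue stick, sticky notes and tape roll are where they were, to within about 1 cm of detection noise. The gripper was empty and touching nothing.
- **Disagreements:** The two cameras differed by 2–4 mm on the spool positions, so I used their mean. In the last pictures the detector also gave false hits on the magazine and the mouse ("sticky_cube", "glue_stick", "short_spool"). These did not match what the pictures show. The top camera did not find the eraser, but the scene camera did.

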